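# Load the forceps wash rack

## Robot

A 6-joint arm with a two-finger parallel gripper is mounted at the origin on the work surface. World frame = base frame: x ahead of the robot, y to its left, z up, the work surface at z = 0. Lengths are in m, angles in degrees, forces in N, time in s.
With the tool pointing down it reaches from about 0.4 to 0.825 m from the base axis. Payload 7 kg.
Tool frame: the origin (TCP) lies on the centre line of the jaws, within the pads' length; the fingertips stand 19 mm ahead of it and the grasp point (between the pads) is the TCP; z points along the fingers, y is the line along which they close (so a half turn about z gives the same grasp; the last joint's range is limited). The gripper opens to 88 mm and grips with 3 to 60 N. Pads are 19 mm wide; open, the fingers measure 130 mm over their backs; the gripper's body (78 mm by 193 mm) begins 47 mm behind the grasp point.
Start: joints at [-51.79, 20.546, 0.682, 0, -70.136, -16.507], TCP at [0.25, -0.627, 0.246] pointing down, gripper open.
Joint ranges: [-176.03, 176.03], [-82.01, 121.73], [-58.28, 71.71], [-173.87, 95.51], [-174.79, -0.11], [-173.66, 173.66]. Speed limits (degrees/s): [136.94, 136.94, 172.46, 180, 180, 180].

## Interface

Orientations are given as [roll, pitch, yaw] about the fixed x, y, z axes, in that order (R = Rz(yaw) Ry(pitch) Rx(roll)).
In Python, from plant import get_state, capture, close_job gives the robot as it stands.
- The arm moves only by the tool apply_moves, never from a script. Its argument "targets" is a list of rows, each a list of 7 numbers: the opening, from 0 (shut) to 1 (fully open), then the shift along the tool's x, y, z normalised to -1 to 1, where 1 is 1000 mm, then the turn, a rotation vector about the tool's x, y, z normalised to -1 to 1, where 1 is 90 degrees. In form: [[claw, tx, ty, tz, ax, ay, az], ...]. A call has 1 to 20 rows; each row shifts and turns the commanded pose from where the row before left it, along the tool's axes as they then stand; what a row does not reach is not made up. A row lasts 1/12 s, in which the tool goes at most 41.7 mm and 7.16 degrees, less where a joint would pass 70% of its speed; a pose out of reach is approached as far as the arm can. A call with a number of a shift or a turn outside -1 to 1 is refused whole. A call with a gripper value outside its range is refused whole. The fingers move at their own pace and stop on an object; "newtons" is the grip in N (left out, the last holds). Time passes only in rows, so rows that do not move let the fingers close. It gives the time, the measured TCP pose, the force, the opening and the grip force at its end, in the units of the state.
- get_state(): the state, without advancing time (a new reading comes with each control period).
- capture(name): name is "side" or "top"; returns a dict with "frame" (420x560x3 uint8, red, green, blue), "range_z" (420x560 float32, m along the optical axis (not along the pixel's ray), 0 where there is no reading), "camera_matrix" (3x3 intrinsics, pixels), "T" (4x4, takes a point from camera to world coordinates). Camera axes: x right, y down, z forward; pixel columns grow to the right and rows downward; lengths in m; the calibration is good to about 2 mm. A picture is of the moment at which its call begins.
- close_job(): hands the job in; it is judged then, once.
The state is a dict: "time_s": time; "joints": joint angles; "qd": joint speeds; "joint_torque": joint torques, N m; "tcp_pos": TCP position; "eef_rot": TCP orientation; "contact_force": force on the tool from outside, world axes, zero at the start; "moment": the same for the moment, N m; "gripper_width": finger opening in m; "gripper_force": force on a finger pad.
Only numpy, scipy, OpenCV 4.12 (cv2) and the standard library are available. Lean on these libraries where they do the work, as an engineer would, in place of code of your own. Each camera call takes 0.05 s, during which the arm holds its last target. There are 200 camera calls.

## Task

Load the wash rack with the locking forceps lying on the bench: with its handwheel wind the hold-down bar right back against its rear stops, then lay flat every forceps with open jaws in the rack's tray, and every forceps that is ratcheted shut, which cannot be washed, in the grey storage tray. When the open ones are in, wind the bar forward until it touches its front stops. Do not disturb the other things on the bench.

Things in the scene. Friction and masses are not known exactly. Their poses are not given: they have to be found in the camera images.
- rack: fixed wash rack on a black 290 x 300 mm plate. Origin under its tray's middle, at bench height; x to its rear, away from the robot, y left. Aluminium tray inside 166 (x) by 226 mm (y), floor 12 mm and rim 40 mm above the bench, walls 4 mm. A bar crosses it along y; handwheel at its right rear. Takes 3 open forceps along x, 74 mm apart, each pivot 20 mm off the middle towards its own jaws.
- holdbar (a joint): travel in m of the steel hold-down bar (30 mm wide in x, 286 mm long in y, its underside 44 mm and top 54 mm above the bench, bolts to 58 mm), along rack x. 0 = touching the front stops, over the middle of the tray (bar centre at rack x = 0); 0.105 = touching the rear stops, clear of the tray (bar centre at rack x = 0.105). The bar stays where it is wound to.
- handwheel (a joint): angle in rad of the aluminium handwheel (92 mm wide, upright axis), geared to the bar at 35 mm per turn: 0 = bar at the front stops, 18.85 (three turns) = bar at the rear stops. It grows anticlockwise seen from above, which moves the bar to the rear. Turns lightly (about 1.5 N) and stays where left.
- wheel_axis (a point): point on the handwheel's axis, at the wheel's upper face, 70 mm above the bench. The frame's axes are those of the rack. The crank knob lies 36 mm from the axis, in the direction given by the handwheel angle measured from rack x.
- crank_grip (a point): grip point of the upright crank knob on the handwheel, 92 mm above the bench: a black round handle 19 mm wide, standing from 70 to 106 mm above the bench, 36 mm from the wheel's axis. It spins freely on its pin, so a gripper may hold it without turning.
- storage: fixed open grey plastic tray without a bar, 180 (x) by 175 mm (y) outside, 32 mm tall, wall and floor 4 mm. Origin under its middle; own yaw. Three shut forceps fit side by side along its x, 50 mm apart, likewise centred by length.
- open_1: loose locking forceps left OPEN: jaws spread 28 degrees (tips about 20 mm apart), ratchet bars apart, 66 mm wide over the rings. 130 mm long. Origin under the pivot, own x axis to the jaw tips (45 mm ahead), z up; finger rings end 85 mm behind. Best gripped across y at the pivot block, which is 16 mm wide (y), 20 mm long (x) and 12 mm tall; jaws and shanks are 7 mm tall. Steel, 50 to 80 g. May be absent.
- open_2: loose locking forceps left OPEN: jaws spread 28 degrees (tips about 20 mm apart), ratchet bars apart, 66 mm wide over the rings. 130 mm long. Origin under the pivot, own x axis to the jaw tips (45 mm ahead), z up; finger rings end 85 mm behind. Best gripped across y at the pivot block, which is 16 mm wide (y), 20 mm long (x) and 12 mm tall; jaws and shanks are 7 mm tall. Steel, 50 to 80 g. May be absent.
- open_3: loose locking forceps left OPEN: jaws spread 28 degrees (tips about 20 mm apart), ratchet bars apart, 66 mm wide over the rings. 130 mm long. Origin under the pivot, own x axis to the jaw tips (45 mm ahead), z up; finger rings end 85 mm behind. Best gripped across y at the pivot block, which is 16 mm wide (y), 20 mm long (x) and 12 mm tall; jaws and shanks are 7 mm tall. Steel, 50 to 80 g. May be absent.
- shut_1: loose locking forceps ratcheted SHUT: jaws together, ratchet bars meshed, 48 mm wide over the rings. 130 mm long. Origin under the pivot, own x axis to the jaw tips (45 mm ahead), z up; finger rings end 85 mm behind. Best gripped across y at the pivot block, which is 16 mm wide (y), 20 mm long (x) and 12 mm tall; jaws and shanks are 7 mm tall. Steel, 50 to 80 g. May be absent.
- shut_2: loose locking forceps ratcheted SHUT: jaws together, ratchet bars meshed, 48 mm wide over the rings. 130 mm long. Origin under the pivot, own x axis to the jaw tips (45 mm ahead), z up; finger rings end 85 mm behind. Best gripped across y at the pivot block, which is 16 mm wide (y), 20 mm long (x) and 12 mm tall; jaws and shanks are 7 mm tall. Steel, 50 to 80 g. May be absent.
- shut_3: loose locking forceps ratcheted SHUT: jaws together, ratchet bars meshed, 48 mm wide over the rings. 130 mm long. Origin under the pivot, own x axis to the jaw tips (45 mm ahead), z up; finger rings end 85 mm behind. Best gripped across y at the pivot block, which is 16 mm wide (y), 20 mm long (x) and 12 mm tall; jaws and shanks are 7 mm tall. Steel, 50 to 80 g. May be absent.
- thumb_nut: bystander, to be left alone: brass knurled thumb nut, 16 mm wide, 14 mm tall
- bearing: bystander, to be left alone: small dark bearing ring, 16 mm wide, 6 mm tall
- motor: bystander, to be left alone: square black and aluminium stepper motor, 42 mm, 60 mm tall with its shaft
- screw_jar: bystander, to be left alone: white screw jar with a black cap, 54 mm wide, 65 mm tall
- driver: bystander, to be left alone: screwdriver with a black handle, 170 mm long, lying down
- coupler: bystander, to be left alone: small steel T-shaped coaxial connector, 28 mm
There are look-alikes about, which are no part of the job. Leave any black look-alike of the shut_1 alone.

How it is judged:
By the outcome, as a careful person would: the job done as asked, in the order asked, and still so for the second after the job is handed in, with the robot touching nothing.
Of open_1, open_2, open_3 only 2 to 3 are there at a start; the rules pass over those that are not, and their reading is None.
Of shut_1, shut_2, shut_3 only 2 to 3 are there at a start; the rules pass over those that are not, and their reading is None.
At some moment in a run one of open_1, open_2, open_3, shut_1, shut_2, shut_3 may be knocked a few centimetres aside while the robot is not near it.
Once in a run the grip may slacken for a moment while it holds something.
It also fails if it takes over 210 s, if anything falls off the work surface, if the arm or the gripper's body presses on something with over 40 N, if the wrist force passes 120 N, or if a joint passes its speed limit or range.

## Working session

There is one attempt and no reset: what is moved stays moved. The work goes in short steps, Python scripts to look and compute and a tool call to move; the robot and the scene stay as the last step left them, time stands still between calls to the robot, and variables do not carry over. Pictures are saved under pics/ and viewed, at most 14 in all, crops included, and the job is handed in when it is done.

Besides the shell and the picture viewer there is one more tool, called after "Call:" by a JSON object that holds its "fn" and its "kwargs", one argument or row to a line. apply_moves: Moves the arm, as the interface text tells. Scaled input: -1 to 1 covers 1000 mm each way for a shift and 90 degrees each way for a turn. Its arguments: {"type":"object","properties":{"targets":{"type":"array","items":{"type":"array","items":{"type":"number"}}},"newtons":{"type":"number"}},"required":["targets"]}

```bash
mkdir -p pics
python3 - <<'E'
from plant import get_state,capture
import cv2,numpy as np
s=get_state();print({k:np.round(v,3).tolist() for k,v in s.items()})
for n in("top","side"):
    c=capture(n);np.savez(n+"0.npz",**c)
    cv2.imwrite(f"pics/{n}0.png",cv2.resize(c["frame"][...,::-1],(800,600),interpolation=cv2.INTER_CUBIC))
    print(n,c["camera_matrix"].round(1).tolist(),c["T"].round(3).tolist())
E
```

```text
{'time_s': 0.0, 'joints': [-51.79, 20.591, 0.633, -0.022, -70.135, -16.507], 'qd': [-0.012, -0.005, -0.043, 0.099, -0.05, -0.036], 'joint_torque': [0.001, -58.271, 29.307, 6.997, 0.007, -0.0], 'tcp_pos': [0.249, -0.627, 0.245], 'eef_rot': [179.904, -0.007, -158.304], 'contact_force': [-0.883, -0.422, -0.302], 'moment': [-0.023, 0.009, -0.033], 'gripper_force': 0.0, 'gripper_width': 0.088}
top [[454.0, 0.0, 277.3], [0.0, 454.0, 207.8], [0.0, 0.0, 1.0]] [[-0.017, -0.985, 0.17, 0.311], [-1.0, 0.018, 0.005, -0.052], [-0.008, -0.169, -0.985, 1.27], [0.0, 0.0, 0.0, 1.0]]
side [[505.3, 0.0, 277.6], [0.0, 505.3, 214.9], [0.0, 0.0, 1.0]] [[-0.998, -0.038, 0.049, 0.456], [-0.061, 0.726, -0.685, 0.794], [-0.01, -0.687, -0.727, 1.005], [0.0, 0.0, 0.0, 1.0]]
```

View pics/top0.png

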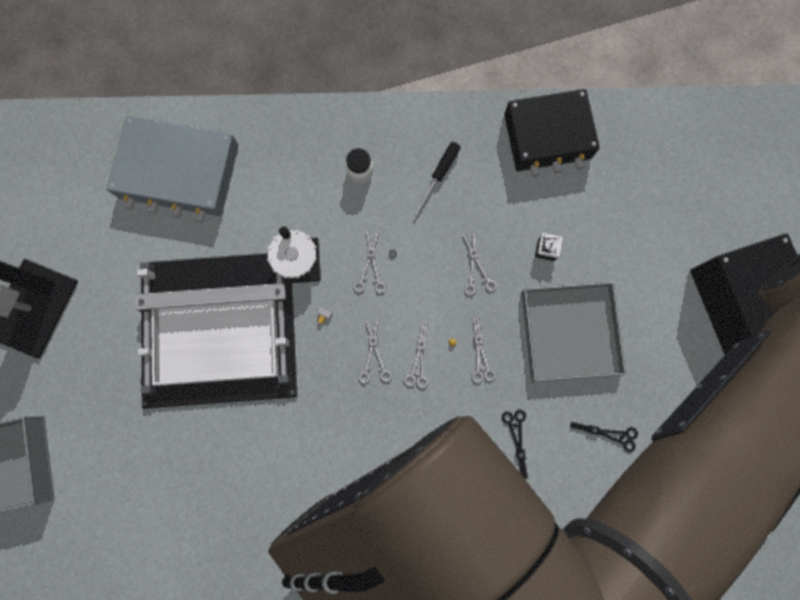

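View pics/side0.png

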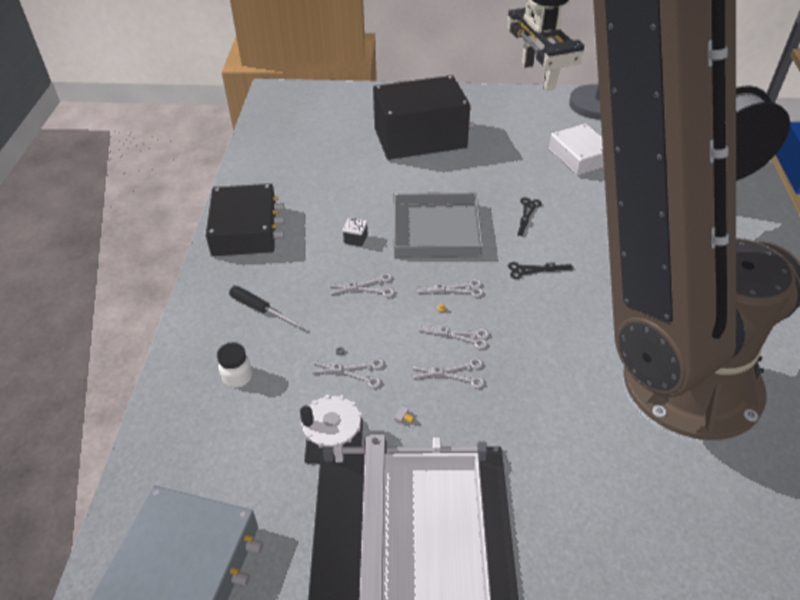

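Candidates (top picture): bright forceps at (370,263), (478,265), (374,352), (419,357), (482,350). Look-alikes are black forceps at (516,443) and (605,437), and a second grey tray at (20,470). Next I'll check an enlarged rectified view.

```bash
cat > h.py <<'E'
import numpy as np,cv2
from plant import get_state,capture
def proj(c,P):
    P=np.atleast_2d(P).astype(float);T=np.linalg.inv(c["T"]);q=P@T[:3,:3].T+T[:3,3];q=q@c["camera_matrix"].T
    return q[:,:2]/q[:,2:]
def ortho(c,x0,x1,y0,y1,z,mm):
    # row down = -x, col right = -y ; pixel (u,v): y=y1-u*mm, x=x1-v*mm
    W=int((y1-y0)/mm);H=int((x1-x0)/mm)
    u,v=np.meshgrid(np.arange(W),np.arange(H))
    P=np.stack([x1-v*mm,y1-u*mm,np.full(u.shape,z)],-1).reshape(-1,3)
    m=proj(c,P).astype(np.float32).reshape(H,W,2)
    return cv2.remap(c["frame"][...,::-1].copy(),m[...,0],m[...,1],cv2.INTER_CUBIC)
def pix2w(c,uv,z):
    uv=np.atleast_2d(uv);d=np.c_[uv,np.ones(len(uv))]@np.linalg.inv(c["camera_matrix"]).T@c["T"][:3,:3].T
    o=c["T"][:3,3];return o+d*((z-o[2])/d[:,2])[:,None]
E
python3 - <<'E'
from h import *
t=dict(np.load("top0.npz"));s=dict(np.load("side0.npz"))
a=ortho(t,.34,.70,-.30,.10,.004,.001);b=ortho(s,.34,.70,-.30,.10,.004,.001)
cv2.imwrite("pics/o1.png",cv2.convertScaleAbs(cv2.resize(np.hstack([a,b]),None,fx=1,fy=1),alpha=1.4))
a=ortho(t,.30,.70,.08,.56,.04,.001);b=ortho(t,.30,.62,-.56,-.24,.032,.001)
b=cv2.copyMakeBorder(b,0,80,0,0,cv2.BORDER_CONSTANT)
cv2.imwrite("pics/o2.png",cv2.convertScaleAbs(np.hstack([a,b]),alpha=1.4))
E
```

```text
Traceback (most recent call last):
ValueError: all the input array dimensions except for the concatenation axis must match exactly, but along dimension 0, the array at index 0 has size 399 and the array at index 1 has size 400
```

View pics/o1.png

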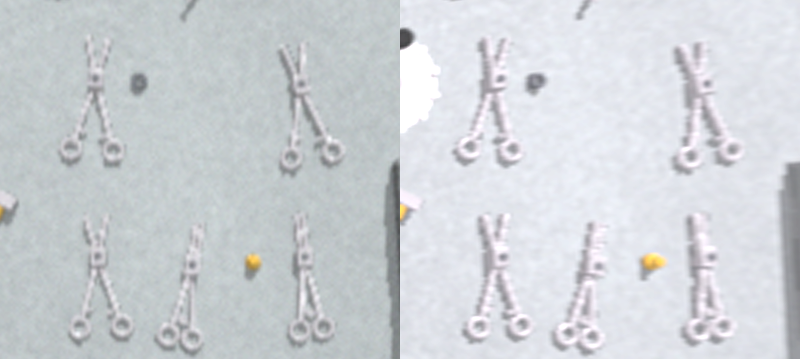

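The crop shows 3 open forceps (pivots at ortho px (95,78), (300,84), (97,257)) and 2 shut ones with rings touching ((192,264), (304,257)).

Run:
```python
from h import *
t=dict(np.load("top0.npz"));s=dict(np.load("side0.npz"))
a=ortho(t,.30,.70,.08,.56,.054,.001)[:399];b=ortho(t,.30,.62,-.56,-.24,.032,.001)[:319]
b=cv2.copyMakeBorder(b,0,a.shape[0]-b.shape[0],0,0,cv2.BORDER_CONSTANT)
cv2.imwrite("pics/o2.png",cv2.convertScaleAbs(np.hstack([a,b]),alpha=1.5))
for n,c in(("t",t),("s",s)):
    # knob: black, height .106
    print(n,proj(c,[[.44,.31,.04]]).round(1))
```

```text
t [[147.4 240.2]]
s [[304.3 367.5]]
```

View pics/o2.png

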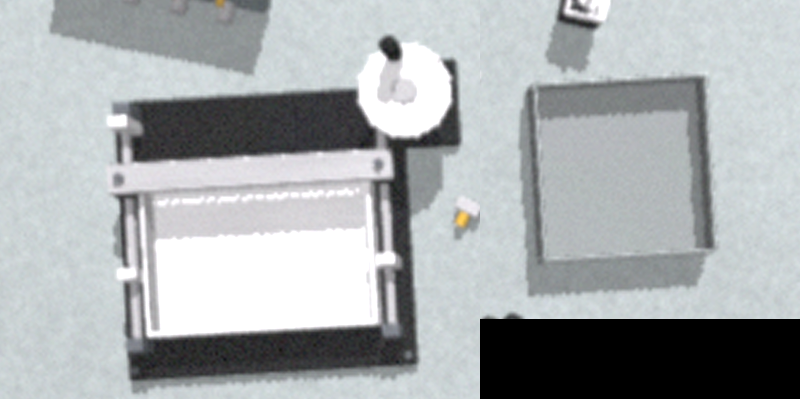

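```bash
cat >> h.py <<'E'
def cloud(c):
    d=c["range_z"];v,u=np.nonzero(d>0);z=d[v,u]
    p=(np.c_[u,v,np.ones(len(u))]@np.linalg.inv(c["camera_matrix"]).T)*z[:,None]
    return p@c["T"][:3,:3].T+c["T"][:3,3]
def sel(P,x0,x1,y0,y1,z0,z1):
    return P[(P[:,0]>x0)&(P[:,0]<x1)&(P[:,1]>y0)&(P[:,1]<y1)&(P[:,2]>z0)&(P[:,2]<z1)]
def rect(p):
    r=cv2.minAreaRect((p[:,:2]*1000).astype(np.float32));return np.round(r[0],1),np.round(r[1],1),round(r[2],1)
E
python3 - <<'E'
from h import *
for n in("top","side"):
    c=dict(np.load(n+"0.npz"));P=cloud(c)
    print(n)
    k=sel(P,.52,.72,.08,.25,.085,.12);print("knob",len(k),k.mean(0).round(4),k.max(0).round(4),k.min(0).round(4))
    w=sel(P,.52,.72,.08,.25,.064,.077);print("wheel",len(w),rect(w),w.mean(0).round(4))
    b=sel(P,.45,.62,.13,.52,.049,.06);print("bar",len(b),rect(b),np.median(b[:,2]))
    t=sel(P,.34,.56,.17,.45,.034,.0445);print("rim",len(t),rect(t))
    f=sel(P,.36,.48,.20,.42,.003,.02);print("floor",np.median(f[:,2]))
    for z0,z1 in((.024,.038),):
        q=sel(P,.34,.60,-.52,-.26,z0,z1);print("stor",len(q),rect(q))
E
```

```text
top
knob 51 [0.6406 0.1612 0.1023] [0.6508 0.172  0.1127] [0.6325 0.1529 0.0857]
wheel 792 (array([606.8, 153.6]), array([91.1, 89.7]), 0.2) [0.6051 0.152  0.0682]
bar 1167 (array([548.9, 310.1]), array([ 78.3, 285.5]), 1.0) 0.054155773779993366
rim 618 (array([459.5, 305.9]), array([207.8, 274.2]), 2.3)
floor 0.01218378850767754
stor 493 (array([ 482.4, -383.1]), array([238. , 176.9]), 3.6)
side
knob 90 [0.6407 0.1687 0.1   ] [0.6506 0.1752 0.1086] [0.6324 0.1561 0.0852]
wheel 1047 (array([604.2, 154.9]), array([95.5, 88.2]), 75.3) [0.6042 0.1577 0.0681]
bar 1709 (array([561.7, 300.7]), array([ 93.9, 255.6]), 4.2) 0.0544309900314226
rim 668 (array([462.2, 289.9]), array([240.1, 195. ]), 89.6)
floor 0.012517972187659043
stor 445 (array([ 482.3, -380. ]), array([237.7, 183. ]), 3.8)
```

Run:
```python
from h import *
for n in("top","side"):
    c=dict(np.load(n+"0.npz"));P=cloud(c)
    b=sel(P,.50,.56,.13,.52,.051,.057);print(n,"bar",len(b),rect(b))
    q=sel(P,.34,.57,-.52,-.26,.026,.038);print("stor",len(q),rect(q))
    k=sel(P,.62,.66,.14,.2,.103,.112);print("knobtop",len(k),k.mean(0).round(4))
t=dict(np.load("top0.npz"))
a=ortho(t,.34,.56,.16,.46,.04,.0005)
cv2.imwrite("pics/o3.png",cv2.convertScaleAbs(a,alpha=.8))
```

```text
top bar 900 (array([529.7, 310. ]), array([ 31. , 285.4]), 3.2)
stor 443 (array([ 453.8, -384.9]), array([180.5, 176.9]), 3.4)
knobtop 29 [0.6409 0.1614 0.1062]
side bar 1519 (array([529.9, 298.3]), array([ 30. , 255.7]), 3.4)
stor 371 (array([ 452.6, -382. ]), array([177.8, 183.1]), 3.6)
knobtop 42 [0.6418 0.1662 0.1057]
```

View pics/o3.png

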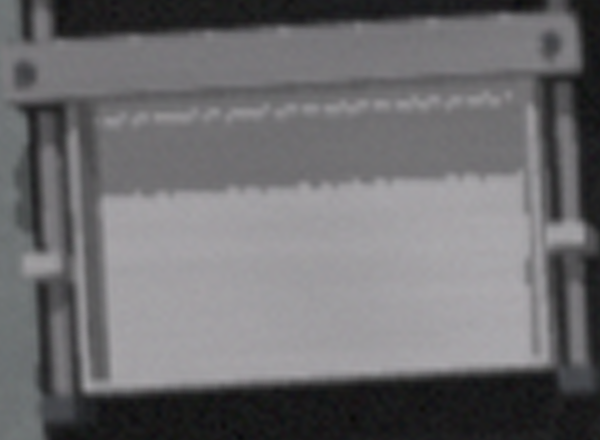

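Call:
{"fn": "apply_moves", "kwargs": {
  "targets": [
    [1,0,0,0,0,0,0.0603],
    [1,0,0,0,0,0,0.0603],
    [1,0,0,0,0,0,0.0603],
    [1,0,0,0,0,0,0.0602],
    [1,0,0,0,0,0,0],
    [1,-0.017,0.034,0,0,0,0],
    [1,-0.017,0.034,0,0,0,0],
    [1,-0.017,0.034,0,0,0,0],
    [1,-0.017,0.034,0,0,0,0],
    [1,-0.017,0.034,0,0,0,0],
    [1,-0.017,0.034,0,0,0,0],
    [1,-0.017,0.034,0,0,0,0],
    [1,-0.017,0.034,0,0,0,0],
    [1,-0.017,0.034,0,0,0,0],
    [1,-0.017,0.034,0,0,0,0],
    [1,-0.017,0.034,0,0,0,0],
    [1,-0.017,0.034,0,0,0,0],
    [1,0,0,0,0,0,0]
  ],
  "newtons": 15
}}

```text
time_s: 1.6
tcp_pos: [0.4559, -0.2148, 0.2457]
eef_rot: [180.0, 0.1, -179.6]
contact_force: [-0.1, -0.9, 0.8]
gripper_width: 0.0875
gripper_force: 0.0
```

Call:
{"fn": "apply_moves", "kwargs": {
  "targets": [
    [0.6,-0.0169,0.0345,0,0,0,0],
    [0.6,-0.0169,0.0345,0,0,0,0],
    [0.6,-0.0169,0.0345,0,0,0,0],
    [0.6,-0.0169,0.0345,0,0,0,0],
    [0.6,-0.0169,0.0345,0,0,0,0],
    [0.6,-0.0169,0.0345,0,0,0,0],
    [0.6,-0.0169,0.0345,0,0,0,0],
    [0.6,-0.0169,0.0345,0,0,0,0],
    [0.6,-0.0169,0.0345,0,0,0,0],
    [0.6,-0.0169,0.0345,0,0,0,0],
    [0.6,-0.0165,0.0345,0,0,0,0],
    [0.6,0,0,0.035,0,0,0],
    [0.6,0,0,0.035,0,0,0],
    [0.6,0,0,0.035,0,0,0],
    [0.6,0,0,0.03,0,0,0],
    [0.6,0,0,0.016,0,0,0],
    [0.6,0,0,0,0,0,0],
    [0.6,0,0,0,0,0,0]
  ]
}}

```text
time_s: 3.1
tcp_pos: [0.6388, 0.1601, 0.0939]
eef_rot: [-179.9, -0.1, -179.9]
contact_force: [0.6, -0.5, 0.2]
gripper_width: 0.0526
gripper_force: 0.0
```

Call:
{"fn": "apply_moves", "kwargs": {
  "targets": [
    [0.6,-0.002,0.004,0,0,0,0],
    [0.6,0,0,0,0,0,0],
    [0,0,0,0,0,0,0],
    [0,0,0,0,0,0,0],
    [0,0,0,0,0,0,0],
    [0,0,0,0,0,0,0],
    [0,0,0,0,0,0,0],
    [0,0,0,0,0,0,0],
    [0,0,0,0,0,0,0]
  ],
  "newtons": 15
}}

```text
time_s: 3.85
tcp_pos: [0.6411, 0.1644, 0.0947]
eef_rot: [180.0, 0.0, -180.0]
contact_force: [-0.6, -0.1, 1.4]
gripper_width: 0.0183
gripper_force: 15.0
```

Run:
```python
from h import *
print({k:np.round(v,4).tolist() for k,v in get_state().items() if k in("tcp_pos","contact_force","gripper_width","gripper_force")})
c=capture("top");P=cloud(c)
a=cv2.resize(ortho(c,.54,.72,.06,.26,.09,.001),None,fx=3,fy=3)
cv2.imwrite("pics/o4.png",a)
```

```text
{'tcp_pos': [0.6411, 0.1644, 0.0947], 'contact_force': [-0.6317, -0.0911, 1.3844], 'gripper_force': 15.0001, 'gripper_width': 0.0183}
```

```bash
cat > circ.py <<'E'
import sys,numpy as np
a0,a1,n=map(float,sys.argv[1:4]);a=np.radians(np.linspace(a0,a1,int(n)+1))
d=np.diff(np.c_[np.cos(a),np.sin(a)],axis=0)*.036
print([[0,round(-x,4),round(y,4),0,0,0,0] for x,y in d])
E
python3 circ.py 15.5 135.5 8; python3 circ.py 135.5 363 15
```

```text
[[0, np.float64(0.0037), np.float64(0.0087), 0, 0, 0, 0], [0, np.float64(0.0058), np.float64(0.0074), 0, 0, 0, 0], [0, np.float64(0.0075), np.float64(0.0057), 0, 0, 0, 0], [0, np.float64(0.0087), np.float64(0.0035), 0, 0, 0, 0], [0, np.float64(0.0093), np.float64(0.0011), 0, 0, 0, 0], [0, np.float64(0.0093), np.float64(-0.0013), 0, 0, 0, 0], [0, np.float64(0.0087), np.float64(-0.0037), 0, 0, 0, 0], [0, np.float64(0.0074), np.float64(-0.0058), 0, 0, 0, 0]]
[[0, np.float64(0.0057), np.float64(-0.0076), 0, 0, 0, 0], [0, np.float64(0.0035), np.float64(-0.0088), 0, 0, 0, 0], [0, np.float64(0.0011), np.float64(-0.0094), 0, 0, 0, 0], [0, np.float64(-0.0014), np.float64(-0.0094), 0, 0, 0, 0], [0, np.float64(-0.0038), np.float64(-0.0087), 0, 0, 0, 0], [0, np.float64(-0.006), np.float64(-0.0074), 0, 0, 0, 0], [0, np.float64(-0.0077), np.float64(-0.0056), 0, 0, 0, 0], [0, np.float64(-0.0089), np.float64(-0.0034), 0, 0, 0, 0], [0, np.float64(-0.0095), np.float64(-0.0009), 0, 0, 0, 0], [0, np.float64(-0.0094), np.float64(0.0016), 0, 0, 0, 0], [0, np.float64(-0.0086), np.float64(0.004), 0, 0, 0, 0], [0, np.float64(-0.0073), np.float64(0.0061), 0, 0, 0, 0], [0, np.float64(-0.0054), np.float64(0.0078), 0, 0, 0, 0], [0, np.float64(-0.0032), np.float64(0.0089), 0, 0, 0, 0], [0, np.float64(-0.0008), np.float64(0.0095), 0, 0, 0, 0]]
```

Call:
{"fn": "apply_moves", "kwargs": {
  "targets": [
    [0,0.0037,0.0087,0,0,0,0],
    [0,0.0058,0.0074,0,0,0,0],
    [0,0.0075,0.0057,0,0,0,0],
    [0,0.0087,0.0035,0,0,0,0],
    [0,0.0093,0.0011,0,0,0,0],
    [0,0.0093,-0.0013,0,0,0,0],
    [0,0.0087,-0.0037,0,0,0,0],
    [0,0.0074,-0.0058,0,0,0,0]
  ]
}}

```text
time_s: 4.57
tcp_pos: [0.58, 0.18, 0.0947]
eef_rot: [180.0, 0.1, -180.0]
contact_force: [8.5, -5.3, -2.6]
gripper_width: 0.0183
gripper_force: 15.0
```

Call:
{"fn": "apply_moves", "kwargs": {
  "targets": [
    [0,0.0057,-0.0076,0,0,0,0],
    [0,0.0035,-0.0088,0,0,0,0],
    [0,0.0011,-0.0094,0,0,0,0],
    [0,-0.0014,-0.0094,0,0,0,0],
    [0,-0.0038,-0.0087,0,0,0,0],
    [0,-0.006,-0.0074,0,0,0,0],
    [0,-0.0077,-0.0056,0,0,0,0],
    [0,-0.0089,-0.0034,0,0,0,0]
  ]
}}

```text
time_s: 5.23
tcp_pos: [0.5987, 0.1195, 0.0947]
eef_rot: [179.9, -0.0, 180.0]
contact_force: [-1.0, 10.4, -0.0]
gripper_width: 0.0186
gripper_force: 15.0
```

Run:
```python
from h import *
c=capture("top");P=cloud(c)
for d in(c,):
    b=sel(P,.50,.60,.2,.46,.051,.057);print("bar",len(b),rect(b))
```

```text
bar 489 (array([554.7, 279.2]), array([ 30.6, 156.8]), 2.8)
```

Call:
{"fn": "apply_moves", "kwargs": {
  "targets": [
    [0,-0.0095,-0.0009,0,0,0,0],
    [0,-0.0094,0.0016,0,0,0,0],
    [0,-0.0086,0.004,0,0,0,0],
    [0,-0.0073,0.0061,0,0,0,0],
    [0,-0.0054,0.0078,0,0,0,0],
    [0,-0.0032,0.0089,0,0,0,0],
    [0,-0.0006,0.007,0,0,0,0],
    [0,0,0,0,0,0,0],
    [0,0,0,0,0,0,0]
  ]
}}

```text
time_s: 6.03
tcp_pos: [0.6423, 0.1538, 0.0946]
eef_rot: [-180.0, -0.1, -180.0]
contact_force: [-0.6, 0.8, 3.5]
gripper_width: 0.0182
gripper_force: 15.0
```

Call:
{"fn": "apply_moves", "kwargs": {
  "targets": [
    [0,0,0.0015,0,0,0,0],
    [0,0,0.0015,0,0,0,0],
    [0,0,0,0,0,0,0]
  ]
}}

```text
time_s: 6.28
tcp_pos: [0.6423, 0.1567, 0.0946]
eef_rot: [-180.0, -0.0, 180.0]
contact_force: [0.2, -0.5, 3.8]
gripper_width: 0.0183
gripper_force: 15.0
```

Call:
{"fn": "apply_moves", "kwargs": {
  "targets": [
    [0,0,0.0015,0,0,0,0],
    [0,0,0,0,0,0,0]
  ]
}}

```text
time_s: 6.45
tcp_pos: [0.6422, 0.1573, 0.0946]
eef_rot: [-179.9, -0.0, 180.0]
contact_force: [2.4, -4.9, 4.7]
gripper_width: 0.0186
gripper_force: 15.0
```

Call:
{"fn": "apply_moves", "kwargs": {
  "targets": [
    [0,0,0.0015,0,0,0,0],
    [0,0,0,0,0,0,0]
  ]
}}

```text
time_s: 6.62
tcp_pos: [0.6422, 0.1575, 0.0946]
eef_rot: [-179.8, -0.1, 180.0]
contact_force: [2.2, -10.6, 3.9]
gripper_width: 0.0186
gripper_force: 15.0
```

Call:
{"fn": "apply_moves", "kwargs": {
  "targets": [
    [0,0,-0.0015,0,0,0,0],
    [0.5,0,-0.001,0,0,0,0],
    [0.5,0,0,0,0,0,0],
    [0.5,0,0,0,0,0,0],
    [0.5,0,0,-0.03,0,0,0],
    [0.5,0,0,-0.03,0,0,0],
    [0.5,0,0,-0.03,0,0,0],
    [0.4,0,0.0,0,0,0,0]
  ]
}}

```text
time_s: 7.28
tcp_pos: [0.645, 0.1591, 0.1912]
eef_rot: [179.8, 0.5, -179.9]
contact_force: [1.6, -0.4, 1.5]
gripper_width: 0.0408
gripper_force: 0.0
```

```bash
cat >> h.py <<'E'
def diff(c,x0,x1,y0,y1,ref="top0.npz"):
    r=dict(np.load(ref));a=ortho(c,x0,x1,y0,y1,.004,.001).astype(int);b=ortho(r,x0,x1,y0,y1,.004,.001).astype(int)
    m=(cv2.blur(np.abs(a-b).max(2).astype(np.uint8),(3,3))>25);return m,a.astype(np.uint8)
E
python3 - <<'E'
from h import *
c=capture("top");np.savez("top1.npz",**c);P=cloud(c)
b=sel(P,.50,.60,.16,.47,.051,.057);print("bar",len(b),rect(b))
m,a=diff(c,.34,.70,-.30,.10)
for n,(x,y) in dict(O1=(.60,.005),O2=(.60,-.205),O3=(.42,.003),S1=(.416,-.09),S2=(.42,-.207)).items():
    u,v=int((.10-y)*1000),int((.70-x)*1000);print(n,m[max(v-70,0):v+70,max(u-40,0):u+40].sum())
E
```

```text
bar 682 (array([564.5, 290.6]), array([ 31.1, 238.6]), 3.4)
O1 0
O2 0
O3 0
S1 0
S2 0
```

Call:
{"fn": "apply_moves", "kwargs": {
  "targets": [
    [0.32,0.0061,-0.0381,0,0,0,0],
    [0.32,0.0061,-0.0381,0,0,0,0],
    [0.32,0.0061,-0.0381,0,0,0,0],
    [0.32,0.0061,-0.0381,0,0,0,0],
    [0.32,0,0,0.035,0,0,0.033],
    [0.32,0,0,0.035,0,0,0],
    [0.32,0,0,0.035,0,0,0],
    [0.32,0,0,0.02,0,0,0],
    [0.32,0,0,0,0,0,0],
    [0.32,0,0,0,0,0,0]
  ]
}}

```text
time_s: 8.17
tcp_pos: [0.6168, 0.0052, 0.0583]
eef_rot: [-179.9, -0.2, 177.1]
contact_force: [-0.0, 0.2, 0.4]
gripper_width: 0.0282
gripper_force: 0.0
```

Run:
```python
from h import *
print(get_state()["tcp_pos"])
c=capture("side");a=ortho(c,.52,.72,-.07,.13,.012,.0005)
b=capture("top");a2=ortho(b,.52,.72,-.07,.13,.012,.0005)
cv2.imwrite("pics/o5.png",cv2.convertScaleAbs(np.hstack([a,a2]),alpha=1.3))
```

```text
[0.61683989 0.00518538 0.05825377]
```

View pics/o5.png

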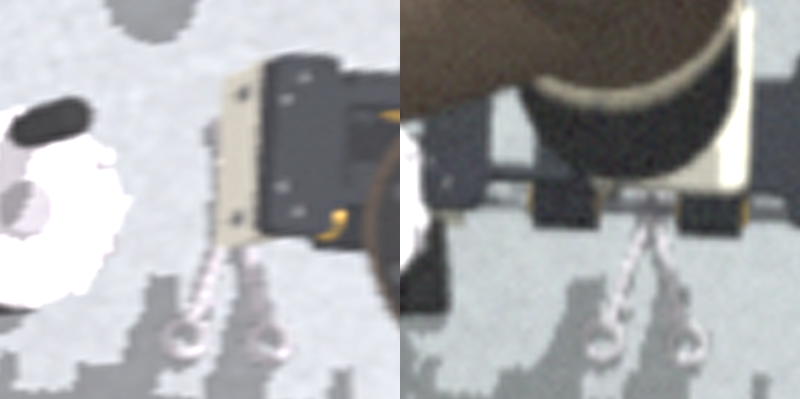

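Call:
{"fn": "apply_moves", "kwargs": {
  "targets": [
    [0.32,-0.0035,0.0015,0.017,0,0,0],
    [0.32,0,0,0.017,0,0,0],
    [0.32,0,0,0,0,0,0],
    [0,0,0,0,0,0,0],
    [0,0,0,0,0,0,0],
    [0,0,0,0,0,0,0],
    [0,0,0,0,0,0,0],
    [0,0,0,0,0,0,0],
    [0,0,0,0,0,0,0]
  ],
  "newtons": 30
}}

```text
time_s: 9.02
tcp_pos: [0.6224, 0.0069, 0.0274]
eef_rot: [180.0, 0.2, 177.1]
contact_force: [-1.1, -0.3, 7.1]
gripper_width: 0.015
gripper_force: 30.0
```

Call:
{"fn": "apply_moves", "kwargs": {
  "targets": [
    [0,0,0,-0.01,0,0,0],
    [0,0,0,-0.02,0,0,0],
    [0,0,0,-0.03,0,0,0],
    [0,0,0,-0.04,0,0,0],
    [0,0,0,-0.04,0,0,0],
    [0,0,0,0,0,0,0],
    [0,0,0,0,0,0,0]
  ]
}}

```text
time_s: 9.6
tcp_pos: [0.6228, 0.007, 0.1697]
eef_rot: [179.9, 0.4, 177.0]
contact_force: [-0.4, 0.1, -2.2]
gripper_width: 0.0152
gripper_force: 30.0
```

Run:
```python
from h import *
print(get_state()["tcp_pos"],get_state()["contact_force"])
c=capture("side");b=capture("top")
z=get_state()["tcp_pos"][2]-.015
a=ortho(c,.52,.72,-.1,.1,z,.0005);a2=ortho(b,.52,.72,-.1,.1,z,.0005)
cv2.imwrite("pics/o6.png",cv2.convertScaleAbs(np.hstack([a,a2]),alpha=1.3))
```

```text
[0.62281455 0.00701862 0.1696669 ] [-0.3789198   0.10974419 -2.22010267]
```

View pics/o6.png

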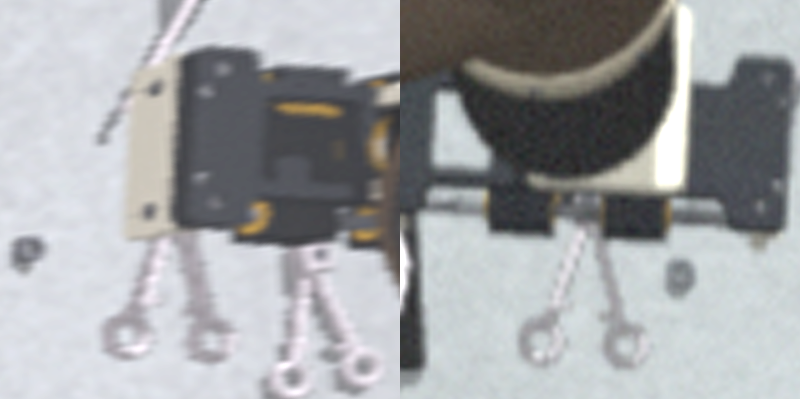

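Call:
{"fn": "apply_moves", "kwargs": {
  "targets": [
    [0,0,0,0,0,0,-0.069],
    [0,0.0126,0.0382,0,0,0,0],
    [0,0.0126,0.0382,0,0,0,0],
    [0,0.0126,0.0382,0,0,0,0],
    [0,0.0126,0.0382,0,0,0,0],
    [0,0.0126,0.0382,0,0,0,0],
    [0,0.0126,0.0382,0,0,0,0],
    [0,0.0126,0.0382,0,0,0,0],
    [0,0.0126,0.0382,0,0,0,0],
    [0,0.0126,0.0382,0,0,0,0],
    [0,0.0126,0.0382,0,0,0,0],
    [0,0,0,0.03,0,0,0],
    [0,0,0,0.03,0,0,0],
    [0,0,0,0,0,0,0],
    [0,0,0,0,0,0,0],
    [0,0,0,0,0,0,0]
  ]
}}

```text
time_s: 11.03
tcp_pos: [0.4744, 0.3806, 0.106]
eef_rot: [-179.9, 0.0, -176.8]
contact_force: [0.5, 0.4, 0.6]
gripper_width: 0.0147
gripper_force: 30.0
```

```bash
cat > go.py <<'E'
# go.py x y z yaw : tool-frame shift and turn from the measured pose (yaw taken mod 180)
import sys,numpy as np
from plant import get_state
from scipy.spatial.transform import Rotation as Ro
x,y,z,w=map(float,sys.argv[1:5]);s=get_state();p=np.array(s["tcp_pos"]);cy=s["eef_rot"][2]
R=Ro.from_euler("xyz",s["eef_rot"],degrees=True)
d=(w-cy+90)%180-90;Rt=Ro.from_euler("xyz",[180,0,cy+d],degrees=True)
print("tcp",p.round(4),"yaw",round(cy,1),"width",round(s["gripper_width"],4),"F",np.round(s["contact_force"],1),"t",s["time_s"])
v=np.array([x,y,z])-p
print("turn rv",((R.inv()*Rt).as_rotvec(degrees=True)/90).round(4),"shift after turn",Rt.inv().apply(v).round(4),"before turn",R.inv().apply(v).round(4))
E
python3 go.py .476 .3815 .045 3.2
```

```text
tcp [0.4744 0.3806 0.106 ] yaw -176.8 width 0.0147 F [0.5 0.4 0.6] t 11.0333
turn rv [-0.0006  0.      0.0005] shift after turn [-0.0017  0.0008  0.061 ] before turn [-0.0017  0.0008  0.061 ]
```

Call:
{"fn": "apply_moves", "kwargs": {
  "targets": [
    [0,-0.0017,0.001,0.03,0,0,0],
    [0,0,0,0.028,0,0,0],
    [0,0,0,0,0,0,0],
    [0,0,0,0.003,0,0,0],
    [0,0,0,0.002,0,0,0],
    [0,0,0,0,0,0,0],
    [0,0,0,0,0,0,0]
  ]
}}

```text
time_s: 11.62
tcp_pos: [0.4763, 0.3827, 0.0443]
eef_rot: [179.9, 0.1, -176.8]
contact_force: [-0.5, -0.2, -0.6]
gripper_width: 0.0149
gripper_force: 30.0
```

Call:
{"fn": "apply_moves", "kwargs": {
  "targets": [
    [0,0,0,0.002,0,0,0],
    [0,0,0,0.002,0,0,0],
    [0,0,0,0,0,0,0],
    [0,0,0,0,0,0,0]
  ]
}}

```text
time_s: 11.95
tcp_pos: [0.4762, 0.3827, 0.0396]
eef_rot: [179.9, 0.1, -176.7]
contact_force: [-0.1, -0.1, 4.8]
gripper_width: 0.015
gripper_force: 30.0
```

Call:
{"fn": "apply_moves", "kwargs": {
  "targets": [
    [0,0,0,0.001,0,0,0],
    [0,0,0,0,0,0,0]
  ]
}}

```text
time_s: 12.12
tcp_pos: [0.4763, 0.3826, 0.0395]
eef_rot: [179.9, 0.1, -176.7]
contact_force: [-1.9, -2.6, 13.5]
gripper_width: 0.0149
gripper_force: 30.0
```

Call:
{"fn": "apply_moves", "kwargs": {
  "targets": [
    [0,0,0,0.001,0,0,0],
    [0,0,0,0,0,0,0]
  ]
}}

```text
time_s: 12.28
tcp_pos: [0.4763, 0.3827, 0.0394]
eef_rot: [179.9, 0.1, -176.7]
contact_force: [-4.5, -3.2, 21.7]
gripper_width: 0.0152
gripper_force: 30.0
```

Call:
{"fn": "apply_moves", "kwargs": {
  "targets": [
    [0,0,0,0.001,0,0,0],
    [0,0,0,0,0,0,0]
  ]
}}

```text
time_s: 12.45
tcp_pos: [0.4763, 0.3827, 0.0392]
eef_rot: [179.9, 0.1, -176.7]
contact_force: [-6.1, -3.8, 28.9]
gripper_width: 0.015
gripper_force: 30.0
```

Call:
{"fn": "apply_moves", "kwargs": {
  "targets": [
    [0,0,0,-0.003,0,0,0],
    [0.32,0,0,0,0,0,0],
    [0.32,0,0,0,0,0,0],
    [0.32,0,0,-0.01,0,0,0],
    [0.32,0,0,-0.03,0,0,0],
    [0.32,0,0,-0.035,0,0,0],
    [0.32,0,0,-0.035,0,0,0],
    [0.4,0.0055,-0.0377,0,0,0,0],
    [0.4,0.0055,-0.0377,0,0,0,0],
    [0.4,0.0055,-0.0377,0,0,0,0],
    [0.4,0.0055,-0.0377,0,0,0,0],
    [0.4,0.0055,-0.0377,0,0,0,0],
    [0.4,0.0055,-0.0377,0,0,0,0],
    [0.4,0.0055,-0.0377,0,0,0,0],
    [0.4,0.0055,-0.0377,0,0,0,0],
    [0.4,0,0,0,0,0,0],
    [0.4,0,0,0,0,0,0]
  ]
}}

```text
time_s: 13.87
tcp_pos: [0.4483, 0.0766, 0.149]
eef_rot: [180.0, 0.0, -176.9]
contact_force: [0.5, 1.3, -0.1]
gripper_width: 0.0349
gripper_force: 0.0
```

```bash
python3 go.py .442 .0035 .06 3
python3 - <<'E'
from h import *
c=capture("side");r=dict(np.load("side0.npz"))
a=c["frame"].astype(int);b=r["frame"].astype(int)
m=cv2.blur(np.abs(a-b).max(2).astype(np.uint8),(3,3))>25
for n,(x,y) in dict(O2=(.60,-.205),O3=(.42,.003),S1=(.416,-.09),S2=(.42,-.207)).items():
    q=proj(c,[[x-.065,y-.04,0],[x+.065,y+.04,0],[x-.065,y+.04,0],[x+.065,y-.04,0]]).astype(int);(u0,v0),(u1,v1)=q.min(0),q.max(0)
    print(n,m[v0:v1,u0:u1].sum(),(v1-v0)*(u1-u0))
c=capture("top")
a=ortho(c,.34,.56,.16,.46,.016,.001)
cv2.imwrite("pics/o7.png",cv2.resize(cv2.convertScaleAbs(a,alpha=.8),None,fx=2,fy=2))
E
```

```text
tcp [0.4483 0.0766 0.149 ] yaw -176.9 width 0.0349 F [ 0.5  1.3 -0.1] t 13.8667
turn rv [0.0001 0.     0.0008] shift after turn [ 0.0101 -0.0727  0.089 ] before turn [ 0.0102 -0.0726  0.089 ]
O2 0 1078
O3 530 1431
S1 828 1250
S2 783 1056
```

View pics/o7.png

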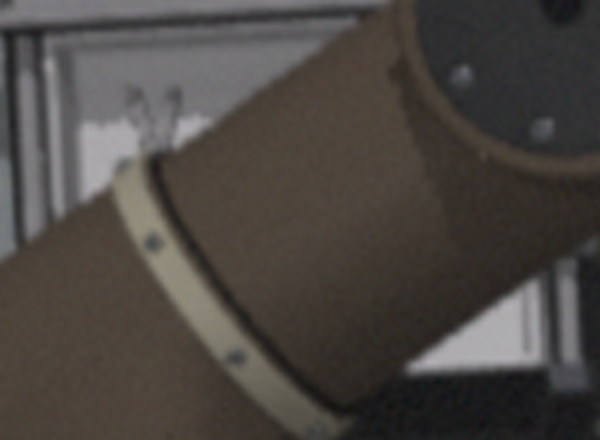

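Call:
{"fn": "apply_moves", "kwargs": {
  "targets": [
    [0.4,0.005,-0.0363,0,0,0,0],
    [0.4,0.005,-0.0363,0,0,0,0],
    [0.4,0,0,0.035,0,0,0],
    [0.4,0,0,0.035,0,0,0],
    [0.4,0,0,0.02,0,0,0],
    [0.4,0,0,0,0,0,0],
    [0.4,0,0,0,0,0,0]
  ]
}}

```text
time_s: 14.55
tcp_pos: [0.4427, 0.0059, 0.0581]
eef_rot: [-179.9, -0.2, -176.7]
contact_force: [-0.0, 1.0, 0.2]
gripper_width: 0.0353
gripper_force: 0.0
```

```bash
python3 go.py .442 .0035 .022 3
python3 - <<'E'
from h import *
c=capture("side");b=capture("top")
a=ortho(c,.34,.54,-.1,.1,.01,.001);a2=ortho(b,.34,.54,-.1,.1,.01,.001)
cv2.imwrite("pics/o8.png",cv2.resize(cv2.convertScaleAbs(np.hstack([a,a2]),alpha=1.3),None,fx=2,fy=2))
E
```

```text
tcp [0.4427 0.0059 0.0581] yaw -176.7 width 0.0353 F [-0.   1.   0.2] t 14.55
turn rv [-0.0009 -0.0017  0.0038] shift after turn [ 0.0008 -0.0023  0.0361] before turn [ 0.0007 -0.0023  0.0361]
```

View pics/o8.png

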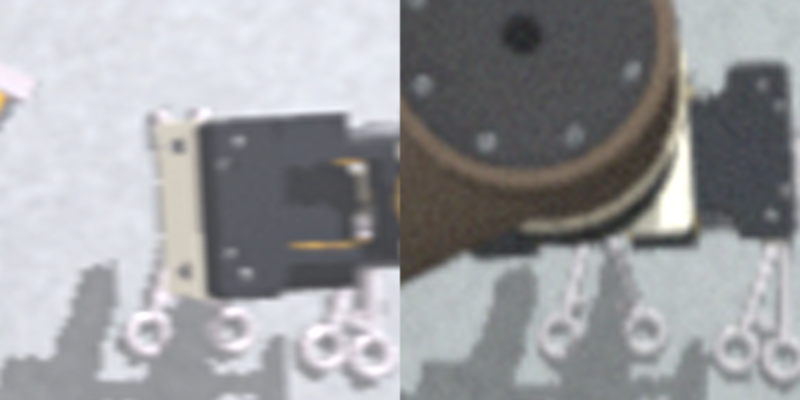

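Call:
{"fn": "apply_moves", "kwargs": {
  "targets": [
    [0.4,0.0008,-0.0023,0.018,0,0,0],
    [0.4,0,0,0.014,0,0,0],
    [0.4,0,0,0.002,0,0,0],
    [0.4,0,0,0,0,0,0],
    [0,0,0,0,0,0,0],
    [0,0,0,0,0,0,0],
    [0,0,0,0,0,0,0],
    [0,0,0,0,0,0,0],
    [0,0,0,0,0,0,0],
    [0,0,0,0,0,0,0]
  ],
  "newtons": 30
}}

```text
time_s: 15.48
tcp_pos: [0.4427, 0.0033, 0.0253]
eef_rot: [180.0, 0.1, -176.7]
contact_force: [-1.9, 1.0, 8.0]
gripper_width: 0.0152
gripper_force: 30.0
```

Call:
{"fn": "apply_moves", "kwargs": {
  "targets": [
    [0,0,0,-0.01,0,0,0],
    [0,0,0,-0.03,0,0,0],
    [0,0,0,-0.04,0,0,0],
    [0,0,0,-0.035,0,0,0],
    [0,-0.0066,0.0377,0,0,0,0],
    [0,-0.0066,0.0377,0,0,0,0],
    [0,-0.0066,0.0377,0,0,0,0],
    [0,-0.0066,0.0377,0,0,0,0],
    [0,-0.0066,0.0377,0,0,0,0],
    [0,-0.0066,0.0377,0,0,0,0],
    [0,-0.0066,0.0377,0,0,0,0],
    [0,-0.0066,0.0377,0,0,0,0],
    [0,0,0,0.03,0,0,0],
    [0,0,0,0,0,0,0],
    [0,0,0,0,0,0,0]
  ]
}}

```text
time_s: 16.73
tcp_pos: [0.4767, 0.3062, 0.1083]
eef_rot: [-179.8, -0.2, -176.7]
contact_force: [0.6, -0.6, 0.0]
gripper_width: 0.0155
gripper_force: 30.0
```

```bash
python3 go.py .479 .3076 .04 3.2
```

```text
tcp [0.4767 0.3062 0.1083] yaw -176.7 width 0.0155 F [ 0.6 -0.6  0. ] t 16.7333
turn rv [-0.002  -0.0019  0.0008] shift after turn [-0.0024  0.0012  0.0683] before turn [-0.0026  0.0014  0.0682]
```

Call:
{"fn": "apply_moves", "kwargs": {
  "targets": [
    [0,-0.0024,0.0013,0.03,0,0,0],
    [0,0,0,0.03,0,0,0],
    [0,0,0,0,0,0,0],
    [0,0,0,0.004,0,0,0],
    [0,0,0,0.003,0,0,0],
    [0,0,0,0,0,0,0],
    [0,0,0,0,0,0,0]
  ]
}}

```text
time_s: 17.32
tcp_pos: [0.4809, 0.309, 0.0443]
eef_rot: [179.9, 0.1, -176.8]
contact_force: [0.5, -0.9, -0.3]
gripper_width: 0.015
gripper_force: 30.0
```

Call:
{"fn": "apply_moves", "kwargs": {
  "targets": [
    [0,0,0,0.002,0,0,0],
    [0,0,0,0,0,0,0],
    [0,0,0,0,0,0,0]
  ]
}}

```text
time_s: 17.57
tcp_pos: [0.4812, 0.3093, 0.0423]
eef_rot: [179.9, 0.1, -176.7]
contact_force: [0.8, -2.0, 6.9]
gripper_width: 0.0152
gripper_force: 30.0
```

Call:
{"fn": "apply_moves", "kwargs": {
  "targets": [
    [0,0.001,-0.001,0.002,0,0,0],
    [0,0,0,0,0,0,0],
    [0,0,0,0,0,0,0]
  ]
}}

```text
time_s: 17.82
tcp_pos: [0.4812, 0.309, 0.0409]
eef_rot: [179.8, 0.3, -176.7]
contact_force: [3.7, -1.1, 8.1]
gripper_width: 0.0155
gripper_force: 30.1
```

Call:
{"fn": "apply_moves", "kwargs": {
  "targets": [
    [0,0,0,0.002,0,0,0],
    [0,0,0,0,0,0,0],
    [0,0,0,0,0,0,0]
  ]
}}

```text
time_s: 18.07
tcp_pos: [0.4813, 0.3089, 0.0403]
eef_rot: [179.8, 0.3, -176.7]
contact_force: [-0.5, -3.6, 23.0]
gripper_width: 0.0153
gripper_force: 30.2
```

Call:
{"fn": "apply_moves", "kwargs": {
  "targets": [
    [0,0,0,-0.002,0,0,0],
    [0.32,0,0,0,0,0,0],
    [0.32,0,0,0,0,0,0],
    [0.32,0,0,-0.02,0,0,0],
    [0.32,0,0,-0.04,0,0,0],
    [0.32,0,0,-0.04,0,0,0],
    [0.4,-0.0075,-0.0368,0,0,0,0],
    [0.4,-0.0075,-0.0368,0,0,0,0],
    [0.4,-0.0075,-0.0368,0,0,0,0],
    [0.4,-0.0075,-0.0368,0,0,0,0],
    [0.4,-0.0075,-0.0368,0,0,0,0],
    [0.4,-0.0075,-0.0368,0,0,0,0],
    [0.4,-0.0075,-0.0368,0,0,0,0],
    [0.4,-0.0075,-0.0368,0,0,0,0],
    [0.4,-0.0075,-0.0368,0,0,0,0],
    [0.4,-0.0075,-0.0368,0,0,0,0],
    [0.4,-0.0075,-0.0368,0,0,0,0],
    [0.4,-0.0075,-0.0368,0,0,0,0],
    [0.4,-0.0075,-0.0368,0,0,0,0],
    [0.4,-0.0075,-0.0368,0,0,0,0]
  ]
}}

```text
time_s: 19.73
tcp_pos: [0.613, -0.2027, 0.1382]
eef_rot: [180.0, -0.0, -176.8]
contact_force: [0.6, 1.0, 0.3]
gripper_width: 0.035
gripper_force: 0.0
```

```bash
python3 go.py .6145 -.200 .06 9.7
python3 - <<'E'
from h import *
c=capture("top");s=capture("side")
a=ortho(c,.34,.60,.16,.46,.018,.001)
b=ortho(s,.34,.70,-.30,.0,.006,.001)[50:310]
cv2.imwrite("pics/o9.png",cv2.convertScaleAbs(np.hstack([cv2.convertScaleAbs(a,alpha=.7),b]),alpha=1.2))
E
```

```text
tcp [ 0.613  -0.2027  0.1382] yaw -176.8 width 0.035 F [0.6 1.  0.3] t 19.7333
turn rv [ 0.0003 -0.0004 -0.0717] shift after turn [-0.0019  0.0024  0.0782] before turn [-0.0017  0.0026  0.0782]Traceback (most recent call last):
  File "<stdin>", line 5, in <module>
    return _nx.concatenate(arrs, 1, dtype=dtype, casting=casting)
           ~~~~~~~~~~~~~~~^^^^^^^^^^^^^^^^^^^^^^^^^^^^^^^^^^^^^^^
ValueError: all the input array dimensions except for the concatenation axis must match exactly, but along dimension 0, the array at index 0 has size 259 and the array at index 1 has size 260
```

```bash
sed -i 's/int((y1-y0)\/mm);H=int((x1-x0)\/mm)/round((y1-y0)\/mm);H=round((x1-x0)\/mm)/' h.py
python3 - <<'E'
from h import *
c=capture("top");s=capture("side")
a=ortho(c,.34,.60,.16,.46,.018,.001)
b=ortho(s,.34,.70,-.30,.0,.006,.001)[100:360]
cv2.imwrite("pics/o9.png",cv2.resize(cv2.convertScaleAbs(np.hstack([cv2.convertScaleAbs(a,alpha=.7),b]),alpha=1.2),None,fx=1.33,fy=1.33,interpolation=cv2.INTER_CUBIC))
E
```

```text
(no output)
```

View pics/o9.png

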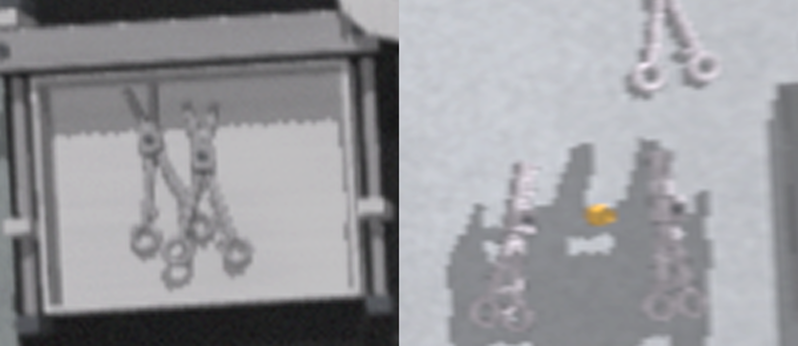

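O1 in the tray was knocked sideways and O3 now lies across it. I'll lift O3 into the right slot, put O1 straight, then bring O2.

Call:
{"fn": "apply_moves", "kwargs": {
  "targets": [
    [0.25,0.0074,0.0369,0,0,0,0],
    [0.25,0.0074,0.0369,0,0,0,0],
    [0.25,0.0074,0.0369,0,0,0,0],
    [0.25,0.0074,0.0369,0,0,0,0],
    [0.25,0.0074,0.0369,0,0,0,0],
    [0.25,0.0074,0.0369,0,0,0,0],
    [0.25,0.0074,0.0369,0,0,0,0],
    [0.25,0.0074,0.0369,0,0,0,0],
    [0.25,0.0074,0.0369,0,0,0,0],
    [0.25,0.0074,0.0369,0,0,0,0],
    [0.25,0.0074,0.0369,0,0,0,0],
    [0.25,0.0074,0.0369,0,0,0,0],
    [0.25,0.0074,0.0369,0,0,0,0],
    [0.25,0.0074,0.0369,0,0,0,0],
    [0.25,0,0,0.035,0,0,0],
    [0.25,0,0,0.02,0,0,0],
    [0.25,0,0,0,0,0,0],
    [0.25,0,0,0,0,0,0]
  ]
}}

```text
time_s: 21.43
tcp_pos: [0.4791, 0.309, 0.083]
eef_rot: [-179.9, -0.1, -176.7]
contact_force: [-0.6, -0.8, 0.8]
gripper_width: 0.0217
gripper_force: 0.0
```

```bash
python3 go.py .4813 .308 .040 3.3
```

```text
tcp [0.4791 0.309  0.083 ] yaw -176.7 width 0.0217 F [-0.6 -0.8  0.8] t 21.4333
turn rv [-0.0013 -0.0012  0.0005] shift after turn [-0.0022 -0.0011  0.043 ] before turn [-0.0022 -0.001   0.043 ]
```

Call:
{"fn": "apply_moves", "kwargs": {
  "targets": [
    [0.25,-0.0022,-0.001,0.015,0,0,0],
    [0.25,0,0,0.02,0,0,0],
    [0.25,0,0,0.006,0,0,0],
    [0.25,0,0,0,0,0,0],
    [0.25,0,0,0,0,0,0]
  ]
}}

```text
time_s: 21.85
tcp_pos: [0.4832, 0.3083, 0.0438]
eef_rot: [180.0, 0.0, -176.7]
contact_force: [-0.1, 0.8, -0.8]
gripper_width: 0.022
gripper_force: 0.0
```

Call:
{"fn": "apply_moves", "kwargs": {
  "targets": [
    [0.25,0.0015,0,0.003,0,0,0],
    [0.25,0,0,0,0,0,0],
    [0,0,0,0,0,0,0],
    [0,0,0,0,0,0,0],
    [0,0,0,0,0,0,0],
    [0,0,0,0,0,0,0],
    [0,0,0,0,0,0,0]
  ]
}}

```text
time_s: 22.43
tcp_pos: [0.4815, 0.3082, 0.04]
eef_rot: [180.0, 0.0, -176.7]
contact_force: [-0.5, 0.7, 4.6]
gripper_width: 0.0157
gripper_force: 29.5
```

Call:
{"fn": "apply_moves", "kwargs": {
  "targets": [
    [0,0,0,-0.01,0,0,0],
    [0,0,0,-0.02,0,0,0],
    [0,0,0,-0.03,0,0,0],
    [0,0,0,0,0,0,0],
    [0,0,-0.037,0,0,0,0],
    [0,0,-0.037,0,0,0,0],
    [0,0,0,0,0,0,0],
    [0,0,0,0,0,0,0]
  ]
}}

```text
time_s: 23.1
tcp_pos: [0.4853, 0.2324, 0.1002]
eef_rot: [180.0, 0.0, -176.9]
contact_force: [0.7, 0.7, -0.5]
gripper_width: 0.0155
gripper_force: 29.2
```

```bash
python3 go.py .483 .2337 .045 3.2
```

```text
tcp [0.4853 0.2324 0.1002] yaw -176.9 width 0.0155 F [ 0.7  0.7 -0.5] t 23.1
turn rv [ 0.0001  0.     -0.0009] shift after turn [0.0023 0.0014 0.0552] before turn [0.0023 0.0014 0.0552]
```

Call:
{"fn": "apply_moves", "kwargs": {
  "targets": [
    [0,0.0023,0.0014,0.03,0,0,0],
    [0,0,0,0.024,0,0,0],
    [0,0,0,0,0,0,0],
    [0,0,0,0,0,0,0]
  ]
}}

```text
time_s: 23.43
tcp_pos: [0.4827, 0.2353, 0.0451]
eef_rot: [-179.9, -0.1, -176.7]
contact_force: [0.9, -0.2, 0.1]
gripper_width: 0.0156
gripper_force: 29.2
```

Call:
{"fn": "apply_moves", "kwargs": {
  "targets": [
    [0,0,0,0.003,0,0,0],
    [0,0,0,0,0,0,0],
    [0,0,0,0,0,0,0]
  ]
}}

```text
time_s: 23.68
tcp_pos: [0.4836, 0.2361, 0.0436]
eef_rot: [179.9, 0.1, -176.7]
contact_force: [-0.4, -0.3, -0.6]
gripper_width: 0.0157
gripper_force: 29.2
```

Call:
{"fn": "apply_moves", "kwargs": {
  "targets": [
    [0,0,0,0.002,0,0,0],
    [0,0,0,0,0,0,0],
    [0,0,0,0,0,0,0]
  ]
}}

```text
time_s: 23.93
tcp_pos: [0.4831, 0.2354, 0.0409]
eef_rot: [180.0, 0.0, -176.8]
contact_force: [-0.5, 0.1, -0.4]
gripper_width: 0.0158
gripper_force: 29.2
```

Call:
{"fn": "apply_moves", "kwargs": {
  "targets": [
    [0,0,-0.0015,0.002,0,0,0],
    [0,0,0,0,0,0,0],
    [0,0,0,0,0,0,0]
  ]
}}

```text
time_s: 24.18
tcp_pos: [0.4838, 0.2345, 0.0393]
eef_rot: [179.9, 0.1, -176.7]
contact_force: [-2.0, 1.3, 6.6]
gripper_width: 0.0157
gripper_force: 29.1
```

Call:
{"fn": "apply_moves", "kwargs": {
  "targets": [
    [0,0,0,0.002,0,0,0],
    [0,0,0,0,0,0,0],
    [0,0,0,0,0,0,0]
  ]
}}

```text
time_s: 24.43
tcp_pos: [0.4838, 0.235, 0.0377]
eef_rot: [179.9, 0.1, -176.7]
contact_force: [-3.4, 3.0, 9.5]
gripper_width: 0.0158
gripper_force: 29.4
```

Call:
{"fn": "apply_moves", "kwargs": {
  "targets": [
    [0.32,0,0,0,0,0,0],
    [0.32,0,0,0,0,0,0],
    [0.32,0,0,0,0,0,0],
    [0.32,0,0,-0.02,0,0,0],
    [0.32,0,0,-0.04,0,0,0],
    [0.32,0,0,-0.04,0,0,0],
    [0.32,0,-0.04,0,0,0,0],
    [0.32,0,-0.04,0,0,0,0],
    [0.32,0,-0.04,0,0,0,0],
    [0.32,0,-0.04,0,0,0,0],
    [0.32,0,-0.04,0,0,0,0],
    [0.32,0,-0.04,0,0,0,0],
    [0.32,0,-0.04,0,0,0,0],
    [0.32,0,-0.04,0,0,0,0],
    [0.32,0,0,0,0,0,0]
  ]
}}

```text
time_s: 25.68
tcp_pos: [0.5004, -0.0911, 0.1362]
eef_rot: [-180.0, -0.1, -177.0]
contact_force: [0.0, 1.3, 0.2]
gripper_width: 0.0285
gripper_force: 0.0
```

```bash
python3 go.py .49 .347 .06 15
python3 - <<'E'
from h import *
c=capture("top")
a=ortho(c,.34,.58,.16,.46,.018,.0005)
cv2.imwrite("pics/o10.png",cv2.convertScaleAbs(a,alpha=.85))
E
```

```text
tcp [ 0.5004 -0.0911  0.1362] yaw -177.0 width 0.0285 F [0.  1.3 0.2] t 25.6833
turn rv [-0.0004 -0.0009 -0.1338] shift after turn [-0.1034  0.4258  0.0762] before turn [-0.0124  0.4381  0.0758]
```

View pics/o10.png

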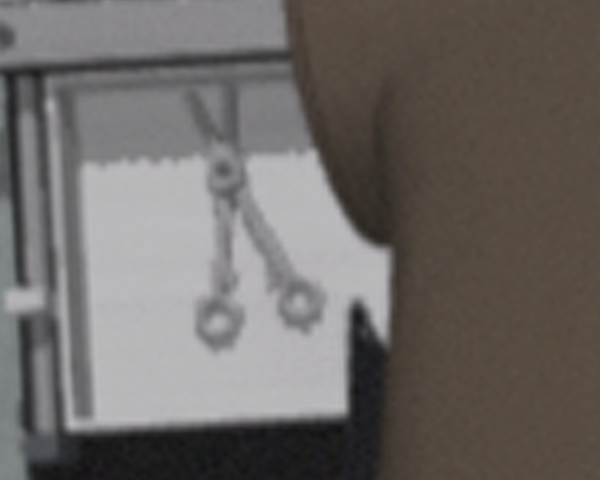

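Call:
{"fn": "apply_moves", "kwargs": {
  "targets": [
    [0.32,-0.0015,0.0397,0,0,0,0],
    [0.32,-0.0015,0.0397,0,0,0,0],
    [0.32,-0.0015,0.0397,0,0,0,0],
    [0.32,-0.0015,0.0397,0,0,0,0],
    [0.32,-0.0015,0.0397,0,0,0,0],
    [0.32,-0.0015,0.0397,0,0,0,0],
    [0.32,-0.0015,0.0397,0,0,0,0],
    [0.32,-0.0015,0.0397,0,0,0,0],
    [0.32,-0.0015,0.0397,0,0,0,0],
    [0.32,-0.0015,0.0397,0,0,0,0],
    [0.32,-0.0015,0.0397,0,0,0,0],
    [0.32,0,0,0,0,0,-0.054],
    [0.32,0,0,0,0,0,-0.054],
    [0.32,0,0,0.035,0,0,0],
    [0.32,0,0,0.03,0,0,0],
    [0.32,0,0,0,0,0,0],
    [0.32,0,0,0,0,0,0]
  ]
}}

```text
time_s: 27.15
tcp_pos: [0.4919, 0.3508, 0.0704]
eef_rot: [-179.8, -0.2, -167.0]
contact_force: [0.6, 0.1, 0.8]
gripper_width: 0.0281
gripper_force: 0.0
```

```bash
python3 go.py .494 .346 .038 12.7
```

```text
tcp [0.4919 0.3508 0.0704] yaw -167.0 width 0.0281 F [0.6 0.1 0.8] t 27.15
turn rv [-0.0018 -0.002   0.0035] shift after turn [-0.001  -0.0052  0.0324] before turn [-0.0011 -0.0051  0.0324]
```

Call:
{"fn": "apply_moves", "kwargs": {
  "targets": [
    [0.32,-0.001,-0.0052,0,0,0,0],
    [0.32,0,0,0.015,0,0,0],
    [0.32,0,0,0.015,0,0,0],
    [0.32,0,0,0,0,0,0],
    [0.32,0,0,0,0,0,0]
  ]
}}

```text
time_s: 27.57
tcp_pos: [0.4957, 0.3466, 0.0429]
eef_rot: [180.0, 0.1, -167.0]
contact_force: [0.5, 0.2, -0.2]
gripper_width: 0.0285
gripper_force: 0.0
```

Call:
{"fn": "apply_moves", "kwargs": {
  "targets": [
    [0.32,0,0,0.003,0,0,0],
    [0.32,0,0,0,0,0,0],
    [0,0,0,0,0,0,0],
    [0,0,0,0,0,0,0],
    [0,0,0,0,0,0,0],
    [0,0,0,0,0,0,0],
    [0,0,0,0,0,0,0],
    [0,0,0,0,0,0,0]
  ]
}}

```text
time_s: 28.23
tcp_pos: [0.4954, 0.3468, 0.0392]
eef_rot: [180.0, 0.0, -167.0]
contact_force: [-1.3, -0.0, 5.1]
gripper_width: 0.0152
gripper_force: 30.0
```

Call:
{"fn": "apply_moves", "kwargs": {
  "targets": [
    [0,0,0,-0.01,0,0,0],
    [0,0,0,-0.02,0,0,0],
    [0,0,0,-0.03,0,0,0.054],
    [0,0,0,0,0,0,0.055],
    [0,0.018,0.0355,0,0,0,0],
    [0,0,0,0,0,0,0],
    [0,0,0,0,0,0,0]
  ]
}}

```text
time_s: 28.82
tcp_pos: [0.4746, 0.382, 0.0991]
eef_rot: [180.0, 0.0, -176.7]
contact_force: [0.3, -0.9, -1.3]
gripper_width: 0.015
gripper_force: 30.0
```

```bash
python3 go.py .4755 .3815 .045 3.2
```

```text
tcp [0.4746 0.382  0.0991] yaw -176.7 width 0.015 F [ 0.3 -0.9 -1.3] t 28.8167
turn rv [0.0002 0.0001 0.0007] shift after turn [-0.0009 -0.0005  0.0541] before turn [-0.0009 -0.0005  0.0541]
```

Call:
{"fn": "apply_moves", "kwargs": {
  "targets": [
    [0,0,-0.0005,0.03,0,0,0],
    [0,0,0,0.024,0,0,0],
    [0,0,0,0.002,0,0,0],
    [0,0,0,0,0,0,0],
    [0,0,0,0,0,0,0]
  ]
}}

```text
time_s: 29.23
tcp_pos: [0.4756, 0.3801, 0.0432]
eef_rot: [-180.0, -0.0, -176.8]
contact_force: [0.2, 0.4, 0.1]
gripper_width: 0.0156
gripper_force: 30.0
```

Call:
{"fn": "apply_moves", "kwargs": {
  "targets": [
    [0,0,0,0.002,0,0,0],
    [0,0,0,0.001,0,0,0],
    [0,0,0,0,0,0,0],
    [0,0,0,0,0,0,0]
  ]
}}

```text
time_s: 29.57
tcp_pos: [0.4754, 0.3805, 0.0401]
eef_rot: [180.0, 0.0, -176.9]
contact_force: [0.1, 0.0, -0.4]
gripper_width: 0.0152
gripper_force: 30.0
```

Call:
{"fn": "apply_moves", "kwargs": {
  "targets": [
    [0,0,0,0.0015,0,0,0],
    [0,0,0,0,0,0,0],
    [0,0,0,0,0,0,0]
  ]
}}

```text
time_s: 29.82
tcp_pos: [0.4755, 0.3806, 0.0391]
eef_rot: [180.0, 0.0, -176.8]
contact_force: [-1.9, -2.1, 6.8]
gripper_width: 0.0154
gripper_force: 30.0
```

Call:
{"fn": "apply_moves", "kwargs": {
  "targets": [
    [0.32,0,0,-0.001,0,0,0],
    [0.32,0,0,0,0,0,0],
    [0.32,0,0,-0.01,0,0,0],
    [0.32,0,0,-0.04,0,0,0],
    [0.32,0,0,-0.04,0,0,0],
    [0.4,-0.0071,-0.0392,0,0,0,0],
    [0.4,-0.0071,-0.0392,0,0,0,0],
    [0.4,-0.0071,-0.0392,0,0,0,0],
    [0.4,-0.0071,-0.0392,0,0,0,0],
    [0.4,-0.0071,-0.0392,0,0,0,0],
    [0.4,-0.0071,-0.0392,0,0,0,0],
    [0.4,-0.0071,-0.0392,0,0,0,0],
    [0.4,-0.0071,-0.0392,0,0,0,0],
    [0.4,-0.0071,-0.0392,0,0,0,0],
    [0.4,-0.0071,-0.0392,0,0,0,0],
    [0.4,-0.0071,-0.0392,0,0,0,0],
    [0.4,-0.0071,-0.0392,0,0,0,0],
    [0.4,-0.0071,-0.0392,0,0,0,0],
    [0.4,-0.0071,-0.0392,0,0,0,0],
    [0.4,-0.0071,-0.0392,0,0,0,0]
  ]
}}

```text
time_s: 31.48
tcp_pos: [0.6142, -0.2029, 0.1299]
eef_rot: [-180.0, 0.0, -176.8]
contact_force: [1.4, 1.4, 0.1]
gripper_width: 0.0351
gripper_force: 0.0
```

```bash
python3 go.py .6145 -.200 .06 9.7
python3 - <<'E'
from h import *
c=capture("top");s=capture("side")
a=ortho(c,.34,.58,.16,.46,.02,.001);b=ortho(s,.34,.58,.16,.46,.02,.001)
cv2.imwrite("pics/o11.png",cv2.resize(cv2.convertScaleAbs(np.hstack([a,b]),alpha=.8),None,fx=1.33,fy=1.33,interpolation=cv2.INTER_CUBIC))
m=cv2.blur(np.abs(s["frame"].astype(int)-np.load("side0.npz")["frame"]).max(2).astype(np.uint8),(3,3))>25
for n,(x,y) in dict(O2=(.58,-.205)).items():
    q=proj(s,[[x-.04,y-.04,0],[x+.04,y+.04,0],[x-.04,y+.04,0],[x+.04,y-.04,0]]).astype(int);(u0,v0),(u1,v1)=q.min(0),q.max(0)
    print(n,m[v0:v1,u0:u1].sum(),(v1-v0)*(u1-u0))
E
```

```text
tcp [ 0.6142 -0.2029  0.1299] yaw -176.8 width 0.0351 F [1.4 1.4 0.1] t 31.4833
turn rv [-0.0001  0.0004 -0.0726] shift after turn [-0.0008  0.0028  0.0699] before turn [-0.0005  0.0029  0.0699]
O2 0 651
```

View pics/o11.png

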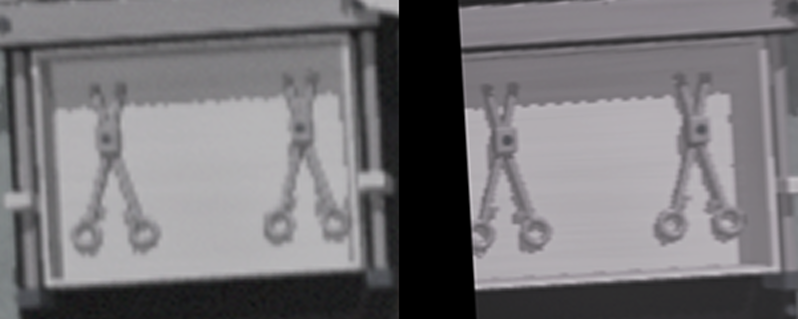

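Run:
```python
from h import *
o=np.array([.458,.3065]);a=np.radians(3.2);R=np.array([[np.cos(a),np.sin(a)],[-np.sin(a),np.cos(a)]])
for n in("top","side"):
    P=cloud(capture(n));P[:,:2]=(P[:,:2]-o)@R.T
    for nm,(x0,x1,y0,y1,z0,z1) in dict(floor=(-.075,.06,-.13,.13,.0095,.0145),rimsR=(-.06,.06,-.13,-.09,.036,.044),rimL=(-.06,.06,.09,.13,.036,.044),rimF=(-.1,-.07,-.1,.1,.036,.044)).items():
        q=sel(P,x0,x1,y0,y1,z0,z1);print(n,nm,len(q),(np.percentile(q,[1,50,99],axis=0)*1000).round(1).tolist() if len(q) else "")
    for nm,yc in(("L",.074),("R",-.074)):
        q=sel(P,-.07,.07,yc-.036,yc+.036,.0165,.035)
        for x0,x1 in((-.07,-.035),(-.03,.005),(.01,.03),(.035,.07)):
            r=sel(q,x0,x1,-1,1,0,1)
            if len(r):print("  ",nm,x0,len(r),(r.min(0)*1000).round(1),(r.max(0)*1000).round(1),"zmed",np.median(r[:,2]).round(4))
```

```text
top floor 2304 [[-73.8, -118.1, 9.6], [-7.6, 2.9, 12.2], [58.9, 113.7, 14.4]]
top rimsR 92 [[-56.9, -129.7, 36.1], [3.8, -115.9, 39.6], [59.1, -112.7, 43.8]]
top rimL 121 [[-59.2, 111.6, 36.1], [-3.3, 116.4, 39.1], [58.4, 129.8, 43.5]]
top rimF 107 [[-86.3, -95.0, 36.5], [-84.2, -1.3, 40.1], [-82.1, 98.9, 43.8]]
   L -0.07 77 [-67.1  38.3  16.5] [-35.4 104.2  23.6] zmed 0.019
   L -0.03 69 [-29.2  39.8  16.6] [  4.6 106.7  24.4] zmed 0.0184
   L 0.01 54 [10.5 44.  16.6] [ 29.8 109.   29.6] zmed 0.0228
   L 0.035 62 [35.4 38.3 16.6] [ 69.7 102.2  25. ] zmed 0.0193
   R -0.07 82 [ -68.4 -107.1   16.5] [-35.4 -39.7  23.2] zmed 0.0189
   R -0.03 60 [-29.4 -96.9  16.5] [  4.6 -40.2  24.3] zmed 0.0194
   R 0.01 50 [  10.1 -105.9   16.7] [ 29.2 -41.6  28.6] zmed 0.0226
   R 0.035 54 [  35.3 -105.2   16.5] [ 70.  -40.2  24.4] zmed 0.0193
side floor 4176 [[-73.8, -111.0, 9.7], [-8.5, 2.0, 12.4], [58.7, 97.9, 14.4]]
side rimsR 194 [[-58.3, -129.8, 36.2], [-3.1, -113.1, 39.1], [56.7, -109.0, 43.6]]
side rimL 0 
side rimF 199 [[-87.0, -97.3, 36.4], [-84.7, 10.5, 40.1], [-82.6, 98.6, 43.8]]
   L -0.07 145 [-63.4  39.5  16.6] [-35.9 102.2  22.5] zmed 0.0191
   L -0.03 122 [-29.2  39.7  16.6] [ 4.3 91.2 22.7] zmed 0.0192
   L 0.01 104 [10.1 45.9 16.6] [30.  81.8 29.5] zmed 0.0235
   L 0.035 101 [35.8 48.2 16.6] [67.4 94.3 23. ] zmed 0.0193
   R -0.07 139 [ -68.8 -109.9   16.5] [-35.7 -38.9  33.6] zmed 0.0191
   R -0.03 103 [ -29.7 -109.9   16.5] [  3.9 -52.4  27.6] zmed 0.0192
   R 0.01 88 [  10.2 -109.9   16.5] [ 30.  -44.9  29. ] zmed 0.0236
   R 0.035 93 [  36.5 -110.    16.5] [ 67.9 -58.7  32.8] zmed 0.0194
```

Call:
{"fn": "apply_moves", "kwargs": {
  "targets": [
    [0.4,0,0,0,0,0,-0.0726],
    [0.4,-0.0008,0.0028,0.035,0,0,0],
    [0.4,0,0,0.035,0,0,0],
    [0.4,0,0,0,0,0,0],
    [0.4,0,0,0,0,0,0]
  ]
}}

```text
time_s: 32.1
tcp_pos: [0.613, -0.1969, 0.0582]
eef_rot: [180.0, -0.2, -170.2]
contact_force: [0.4, 0.1, 1.5]
gripper_width: 0.0349
gripper_force: 0.0
```

Call:
{"fn": "apply_moves", "kwargs": {
  "targets": [
    [0.4,-0.001,-0.0033,0.018,0,0,0],
    [0.4,0,0,0.014,0,0,0],
    [0.4,0,0,0.002,0,0,0],
    [0.4,0,0,0,0,0,0],
    [0,0,0,0,0,0,0],
    [0,0,0,0,0,0,0],
    [0,0,0,0,0,0,0],
    [0,0,0,0,0,0,0],
    [0,0,0,0,0,0,0],
    [0,0,0,0,0,0,0]
  ],
  "newtons": 30
}}

```text
time_s: 32.93
tcp_pos: [0.6165, -0.2009, 0.0263]
eef_rot: [-180.0, 0.1, -170.3]
contact_force: [-0.6, 2.6, 6.2]
gripper_width: 0.0153
gripper_force: 30.0
```

Call:
{"fn": "apply_moves", "kwargs": {
  "targets": [
    [0,0,0,-0.01,0,0,0],
    [0,0,0,-0.03,0,0,0],
    [0,0,0,-0.04,0,0,0],
    [0,0,0,-0.035,0,0,0.072],
    [0,0.0077,0.0368,0,0,0,0],
    [0,0.0077,0.0368,0,0,0,0],
    [0,0.0077,0.0368,0,0,0,0],
    [0,0.0077,0.0368,0,0,0,0],
    [0,0.0077,0.0368,0,0,0,0],
    [0,0.0077,0.0368,0,0,0,0],
    [0,0.0077,0.0368,0,0,0,0],
    [0,0.0077,0.0368,0,0,0,0],
    [0,0.0077,0.0368,0,0,0,0],
    [0,0.0077,0.0368,0,0,0,0],
    [0,0.0077,0.0368,0,0,0,0],
    [0,0.0077,0.0368,0,0,0,0],
    [0,0.0077,0.0368,0,0,0,0],
    [0,0.0077,0.0368,0,0,0,0],
    [0,0,0,0,0,0,0],
    [0,0,0,0,0,0,0]
  ]
}}

```text
time_s: 34.6
tcp_pos: [0.4787, 0.3091, 0.1404]
eef_rot: [180.0, 0.0, -176.6]
contact_force: [-0.3, -0.7, -0.8]
gripper_width: 0.0151
gripper_force: 30.0
```

```bash
python3 go.py .480 .3078 .045 3.2
python3 - <<'E'
from h import *
o=np.array([.458,.3065]);a=np.radians(3.2);R=np.array([[np.cos(a),np.sin(a)],[-np.sin(a),np.cos(a)]])
P=cloud(capture("side"));P[:,:2]=(P[:,:2]-o)@R.T
for yc in(.074,-.074):
    for x0,x1 in((-.07,-.035),(.01,.03)):
        r=sel(P,x0,x1,yc-.036,yc+.036,.0165,.035);print(yc,x0,len(r),(r.min(0)*1000).round(1) if len(r) else 0,(r.max(0)*1000).round(1)if len(r) else 0)
E
```

```text
tcp [0.4787 0.3091 0.1404] yaw -176.6 width 0.0151 F [-0.3 -0.7 -0.8] t 34.6
turn rv [0.0001 0.0001 0.0021] shift after turn [-0.0012 -0.0014  0.0954] before turn [-0.0012 -0.0014  0.0954]
0.074 -0.07 149 [-67.5  40.2  16.5] [-35.7 101.8  23. ]
0.074 0.01 104 [10.1 64.6 16.7] [29.9 92.6 28.6]
-0.074 -0.07 112 [ -66.6 -110.    16.5] [-35.7 -39.5  34.1]
-0.074 0.01 0 0 0
```

Call:
{"fn": "apply_moves", "kwargs": {
  "targets": [
    [0,-0.001,-0.0014,0.035,0,0,0.002],
    [0,0,0,0.035,0,0,0],
    [0,0,0,0.025,0,0,0],
    [0,0,0,0.001,0,0,0],
    [0,0,0,0,0,0,0],
    [0,0,0,0,0,0,0]
  ]
}}

```text
time_s: 35.15
tcp_pos: [0.4814, 0.3059, 0.0455]
eef_rot: [180.0, 0.1, -177.0]
contact_force: [-0.4, -0.4, 0.5]
gripper_width: 0.0153
gripper_force: 30.0
```

Call:
{"fn": "apply_moves", "kwargs": {
  "targets": [
    [0,0,0,0.002,0,0,0],
    [0,0,0,0.001,0,0,0],
    [0,0,0,0,0,0,0],
    [0,0,0,0,0,0,0]
  ]
}}

```text
time_s: 35.48
tcp_pos: [0.4807, 0.3063, 0.0419]
eef_rot: [179.9, 0.1, -177.0]
contact_force: [-0.6, -0.1, -0.3]
gripper_width: 0.0152
gripper_force: 30.0
```

Call:
{"fn": "apply_moves", "kwargs": {
  "targets": [
    [0,0,0,0.0015,0,0,0],
    [0,0,0,0,0,0,0],
    [0,0,0,0,0,0,0]
  ]
}}

```text
time_s: 35.73
tcp_pos: [0.4803, 0.306, 0.0396]
eef_rot: [-180.0, -0.0, -177.0]
contact_force: [-0.1, 0.5, -0.4]
gripper_width: 0.0155
gripper_force: 30.0
```

Call:
{"fn": "apply_moves", "kwargs": {
  "targets": [
    [0,0,0.0012,0.0015,0,0,0],
    [0,0,0,0,0,0,0],
    [0,0,0,0,0,0,0]
  ]
}}

```text
time_s: 35.98
tcp_pos: [0.4804, 0.3072, 0.0383]
eef_rot: [-180.0, 0.0, -177.0]
contact_force: [-0.9, -0.8, 4.8]
gripper_width: 0.0152
gripper_force: 30.0
```

Call:
{"fn": "apply_moves", "kwargs": {
  "targets": [
    [0,0,0,0.001,0,0,0],
    [0,0,0,0,0,0,0],
    [0,0,0,0,0,0,0]
  ]
}}

```text
time_s: 36.23
tcp_pos: [0.4804, 0.3072, 0.0382]
eef_rot: [180.0, 0.0, -176.9]
contact_force: [-4.5, -2.9, 13.9]
gripper_width: 0.0154
gripper_force: 30.0
```

Call:
{"fn": "apply_moves", "kwargs": {
  "targets": [
    [0.32,0,0,-0.001,0,0,0],
    [0.32,0,0,0,0,0,0],
    [0.32,0,0,-0.01,0,0,0],
    [0.32,0,0,-0.04,0,0,0],
    [0.32,0,0,-0.04,0,0,0],
    [0.4,0.0067,-0.0396,0,0,0,0],
    [0.4,0.0067,-0.0396,0,0,0,0],
    [0.4,0.0067,-0.0396,0,0,0,0],
    [0.4,0.0067,-0.0396,0,0,0,0],
    [0.4,0.0067,-0.0396,0,0,0,0],
    [0.4,0.0067,-0.0396,0,0,0,0],
    [0.4,0.0067,-0.0396,0,0,0,0],
    [0.4,0.0067,-0.0396,0,0,0,0],
    [0.4,0.0067,-0.0396,0,0,0,0],
    [0.4,0.0067,-0.0396,0,0,0,0],
    [0.4,0,0,0,0,0,0.0695],
    [0.4,0,0,0,0,0,0.0695],
    [0.4,0,0,0.03,0,0,0],
    [0.4,0,0,0,0,0,0]
  ]
}}

```text
time_s: 37.82
tcp_pos: [0.4322, -0.0924, 0.0956]
eef_rot: [-180.0, -0.2, 170.4]
contact_force: [-1.6, -0.2, 0.5]
gripper_width: 0.0354
gripper_force: 0.0
```

```bash
python3 go.py .4355 -.0915 .058 -9.4
python3 - <<'E'
from h import *
s=capture("side");m=cv2.blur(np.abs(s["frame"].astype(int)-np.load("side0.npz")["frame"]).max(2).astype(np.uint8),(3,3))>25
c=capture("top");mt,_=diff(c,.34,.70,-.30,.10)
for n,(x,y) in dict(S1rings=(.37,-.08),S2=(.42,-.205),S2rings=(.38,-.21)).items():
    q=proj(s,[[x-.02,y-.03,0],[x+.02,y+.03,0],[x-.02,y+.03,0],[x+.02,y-.03,0]]).astype(int);(u0,v0),(u1,v1)=q.min(0),q.max(0)
    u,v=int((.10-y)*1000),int((.70-x)*1000)
    print(n,m[v0:v1,u0:u1].mean().round(2),mt[v-20:v+20,u-30:u+30].mean().round(2))
E
```

```text
tcp [ 0.4322 -0.0924  0.0956] yaw 170.4 width 0.0354 F [-1.6 -0.2  0.5] t 37.8167
turn rv [-0.0003 -0.0025 -0.0024] shift after turn [-0.0031  0.0014  0.0376] before turn [-0.0032  0.0015  0.0375]
S1rings 0.03 0.02
S2 1.0 0.59
S2rings 0.35 0.12
```

Call:
{"fn": "apply_moves", "kwargs": {
  "targets": [
    [0.4,-0.0031,0.0014,0.035,0,0,0],
    [0.4,0,0,0.02,0,0,0],
    [0.4,0,0,0.01,0,0,0],
    [0.4,0,0,0.005,0,0,0],
    [0.4,0,0,0.001,0,0,0],
    [0.4,0,0,0,0,0,0]
  ]
}}

```text
time_s: 38.42
tcp_pos: [0.4383, -0.0906, 0.0278]
eef_rot: [180.0, 0.0, 170.6]
contact_force: [0.3, 1.1, 0.0]
gripper_width: 0.0352
gripper_force: 0.0
```

Call:
{"fn": "apply_moves", "kwargs": {
  "targets": [
    [0,0,0,0,0,0,0],
    [0,0,0,0,0,0,0],
    [0,0,0,0,0,0,0],
    [0,0,0,0,0,0,0],
    [0,0,0,0,0,0,0],
    [0,0,0,0,0,0,0]
  ]
}}

```text
time_s: 38.92
tcp_pos: [0.4381, -0.0908, 0.0276]
eef_rot: [180.0, 0.1, 170.5]
contact_force: [-0.9, 1.6, 6.5]
gripper_width: 0.015
gripper_force: 30.0
```

Call:
{"fn": "apply_moves", "kwargs": {
  "targets": [
    [0,0,0,-0.01,0,0,0],
    [0,0,0,-0.03,0,0,0],
    [0,0,0,-0.04,0,0,0],
    [0,0,0,-0.03,0,0,-0.072],
    [0,0,0,0,0,0,-0.072],
    [0,-0.0022,-0.0359,0,0,0,0],
    [0,-0.0022,-0.0359,0,0,0,0],
    [0,-0.0022,-0.0359,0,0,0,0],
    [0,-0.0022,-0.0359,0,0,0,0],
    [0,-0.0022,-0.0359,0,0,0,0],
    [0,-0.0022,-0.0359,0,0,0,0],
    [0,-0.0022,-0.0359,0,0,0,0],
    [0,-0.0022,-0.0359,0,0,0,0],
    [0,-0.0022,-0.0359,0,0,0,0],
    [0,0,0,0.03,0,0,0],
    [0,0,0,0.02,0,0,0],
    [0,0,0,0,0,0,0],
    [0,0,0,0,0,0,0]
  ]
}}

```text
time_s: 40.42
tcp_pos: [0.476, -0.412, 0.086]
eef_rot: [179.9, -0.2, -176.5]
contact_force: [0.3, 0.8, -0.5]
gripper_width: 0.0145
gripper_force: 30.0
```

```bash
python3 go.py .4775 -.4122 .04 3.5
python3 - <<'E'
from h import *
c=capture("top");s=capture("side")
a=ortho(c,.34,.58,.16,.46,.02,.001);b=ortho(s,.34,.58,-.50,-.14,.01,.001)
cv2.imwrite("pics/o12.png",cv2.resize(np.hstack([cv2.convertScaleAbs(a,alpha=.8),cv2.convertScaleAbs(b,alpha=1.2)]),None,fx=1.2,fy=1.2,interpolation=cv2.INTER_CUBIC))
E
```

```text
tcp [ 0.476 -0.412  0.086] yaw -176.5 width 0.0145 F [ 0.3  0.8 -0.5] t 40.4167
turn rv [ 0.0009 -0.0019 -0.0004] shift after turn [-0.0015 -0.0003  0.046 ] before turn [-0.0017 -0.0004  0.046 ]
```

View pics/o12.png

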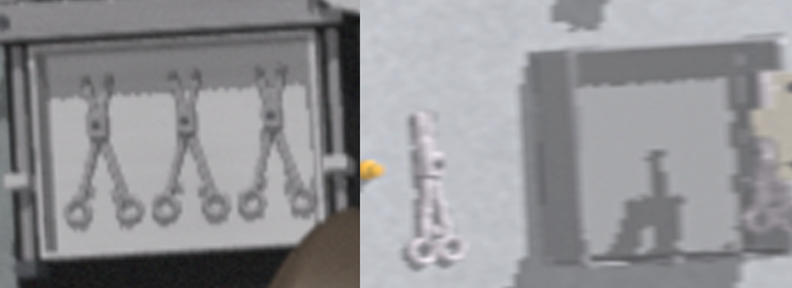

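Call:
{"fn": "apply_moves", "kwargs": {
  "targets": [
    [0,-0.0015,0,0.03,0,0,0],
    [0,0,0,0.018,0,0,0],
    [0,0,0,0.002,0,0,0],
    [0,0,0,0,0,0,0],
    [0,0,0,0,0,0,0]
  ]
}}

```text
time_s: 40.93
tcp_pos: [0.4797, -0.4125, 0.039]
eef_rot: [-179.9, 0.1, -176.5]
contact_force: [0.4, -0.7, -0.3]
gripper_width: 0.0146
gripper_force: 30.0
```

Call:
{"fn": "apply_moves", "kwargs": {
  "targets": [
    [0,0,0,0.002,0,0,0],
    [0,0,0,0.001,0,0,0],
    [0,0,0,0,0,0,0],
    [0,0,0,0,0,0,0]
  ]
}}

```text
time_s: 41.27
tcp_pos: [0.4788, -0.4123, 0.0347]
eef_rot: [-180.0, 0.0, -176.5]
contact_force: [0.5, 1.3, -0.2]
gripper_width: 0.0154
gripper_force: 30.0
```

Call:
{"fn": "apply_moves", "kwargs": {
  "targets": [
    [0,0,0,0.0015,0,0,0],
    [0,0,0,0,0,0,0],
    [0,0,0,0,0,0,0]
  ]
}}

```text
time_s: 41.52
tcp_pos: [0.4784, -0.4121, 0.0325]
eef_rot: [180.0, -0.0, -176.5]
contact_force: [0.3, 0.7, -0.4]
gripper_width: 0.0147
gripper_force: 30.0
```

Call:
{"fn": "apply_moves", "kwargs": {
  "targets": [
    [0,0,0,0.0015,0,0,0],
    [0,0,0,0,0,0,0],
    [0,0,0,0,0,0,0]
  ]
}}

```text
time_s: 41.77
tcp_pos: [0.4786, -0.4123, 0.0317]
eef_rot: [-180.0, 0.0, -176.5]
contact_force: [-0.1, 0.4, 5.2]
gripper_width: 0.0149
gripper_force: 30.0
```

Call:
{"fn": "apply_moves", "kwargs": {
  "targets": [
    [0,0,0,0.001,0,0,0],
    [0,0,0,0,0,0,0],
    [0,0,0,0,0,0,0]
  ]
}}

```text
time_s: 42.02
tcp_pos: [0.4787, -0.4123, 0.0316]
eef_rot: [-180.0, 0.0, -176.5]
contact_force: [-3.2, 2.9, 12.9]
gripper_width: 0.015
gripper_force: 30.0
```

Call:
{"fn": "apply_moves", "kwargs": {
  "targets": [
    [0.32,0,0,-0.001,0,0,0],
    [0.32,0,0,0,0,0,0],
    [0.32,0,0,-0.01,0,0,0],
    [0.32,0,0,-0.035,0,0,0],
    [0.32,0,0,-0.035,0,0,0],
    [0.4,0.004,0.035,0,0,0,-0.012],
    [0.4,0.004,0.035,0,0,0,0],
    [0.4,0.004,0.035,0,0,0,0],
    [0.4,0.004,0.035,0,0,0,0],
    [0.4,0.004,0.035,0,0,0,0],
    [0.4,0.004,0.035,0,0,0,0],
    [0.4,0,0,0.03,0,0,0],
    [0.4,0,0,0,0,0,0],
    [0.4,0,0,0,0,0,0]
  ]
}}

```text
time_s: 43.18
tcp_pos: [0.438, -0.2044, 0.081]
eef_rot: [180.0, -0.1, -175.4]
contact_force: [0.8, -0.7, 0.4]
gripper_width: 0.0348
gripper_force: 0.0
```

```bash
python3 go.py .4425 -.2040 .027 4.6
```

```text
tcp [ 0.438  -0.2044  0.081 ] yaw -175.4 width 0.0348 F [ 0.8 -0.7  0.4] t 43.1833
turn rv [ 0.0001 -0.0015  0.0003] shift after turn [-0.0045  0.      0.054 ] before turn [-0.0047 -0.      0.054 ]
```

Call:
{"fn": "apply_moves", "kwargs": {
  "targets": [
    [0.4,-0.0035,0,0.03,0,0,0],
    [0.4,0,0,0.018,0,0,0],
    [0.4,0,0,0.007,0,0,0],
    [0.4,0,0,0,0,0,0],
    [0.4,0,0,0,0,0,0]
  ]
}}

```text
time_s: 43.6
tcp_pos: [0.4424, -0.2051, 0.0266]
eef_rot: [-180.0, -0.0, -175.5]
contact_force: [-0.0, -0.3, 0.3]
gripper_width: 0.035
gripper_force: 0.0
```

Call:
{"fn": "apply_moves", "kwargs": {
  "targets": [
    [0,0,0,0,0,0,0],
    [0,0,0,0,0,0,0],
    [0,0,0,0,0,0,0],
    [0,0,0,0,0,0,0],
    [0,0,0,0,0,0,0],
    [0,0,0,0,0,0,0]
  ]
}}

```text
time_s: 44.1
tcp_pos: [0.4426, -0.2043, 0.0269]
eef_rot: [-180.0, 0.1, -175.4]
contact_force: [-0.9, 1.1, 6.4]
gripper_width: 0.0153
gripper_force: 30.0
```

Call:
{"fn": "apply_moves", "kwargs": {
  "targets": [
    [0,0,0,-0.01,0,0,0],
    [0,0,0,-0.03,0,0,0],
    [0,0,0,-0.04,0,0,0.011],
    [0,-0.005,-0.0374,0,0,0,0],
    [0,-0.005,-0.0374,0,0,0,0],
    [0,-0.005,-0.0374,0,0,0,0],
    [0,-0.005,-0.0374,0,0,0,0],
    [0,0,0,0.02,0,0,0],
    [0,0,0,0,0,0,0],
    [0,0,0,0,0,0,0]
  ]
}}

```text
time_s: 44.93
tcp_pos: [0.4699, -0.3522, 0.0849]
eef_rot: [179.9, -0.2, -176.5]
contact_force: [0.4, 0.2, -1.2]
gripper_width: 0.0154
gripper_force: 30.0
```

```bash
python3 go.py .472 -.3524 .037 3.5
```

```text
tcp [ 0.4699 -0.3522  0.0849] yaw -176.5 width 0.0154 F [ 0.4  0.2 -1.2] t 44.9333
turn rv [ 0.001  -0.002  -0.0001] shift after turn [-0.0021 -0.0003  0.0479] before turn [-0.0023 -0.0004  0.0479]
```

Call:
{"fn": "apply_moves", "kwargs": {
  "targets": [
    [0,-0.001,0,0.03,0,0,0],
    [0,0,0,0.018,0,0,0],
    [0,0,0,0.003,0,0,0],
    [0,0,0,0,0,0,0],
    [0,0,0,0,0,0,0]
  ]
}}

```text
time_s: 45.35
tcp_pos: [0.4731, -0.352, 0.0364]
eef_rot: [-180.0, 0.0, -176.3]
contact_force: [-0.7, -0.2, -0.1]
gripper_width: 0.0154
gripper_force: 30.0
```

Call:
{"fn": "apply_moves", "kwargs": {
  "targets": [
    [0,0,0,0.0015,0,0,0],
    [0,0,0,0,0,0,0],
    [0,0,0,0,0,0,0]
  ]
}}

```text
time_s: 45.6
tcp_pos: [0.4729, -0.3524, 0.0346]
eef_rot: [-180.0, 0.1, -176.4]
contact_force: [0.1, 0.4, -0.9]
gripper_width: 0.015
gripper_force: 30.0
```

Call:
{"fn": "apply_moves", "kwargs": {
  "targets": [
    [0,0,0,0.0015,0,0,0],
    [0,0,0,0,0,0,0],
    [0,0,0,0,0,0,0]
  ]
}}

```text
time_s: 45.85
tcp_pos: [0.4723, -0.3523, 0.0322]
eef_rot: [-180.0, 0.0, -176.4]
contact_force: [0.5, 0.3, -0.2]
gripper_width: 0.0154
gripper_force: 30.0
```

Call:
{"fn": "apply_moves", "kwargs": {
  "targets": [
    [0,0,0,0.0015,0,0,0],
    [0,0,0,0,0,0,0],
    [0,0,0,0,0,0,0]
  ]
}}

```text
time_s: 46.1
tcp_pos: [0.4725, -0.3524, 0.0309]
eef_rot: [-180.0, 0.0, -176.4]
contact_force: [0.3, 1.1, 4.2]
gripper_width: 0.0155
gripper_force: 30.0
```

Call:
{"fn": "apply_moves", "kwargs": {
  "targets": [
    [0,0,0,0.0005,0,0,0],
    [0,0,0,0,0,0,0]
  ]
}}

```text
time_s: 46.27
tcp_pos: [0.4725, -0.3525, 0.0309]
eef_rot: [-180.0, 0.0, -176.4]
contact_force: [-1.8, 1.4, 8.7]
gripper_width: 0.0154
gripper_force: 30.0
```

Call:
{"fn": "apply_moves", "kwargs": {
  "targets": [
    [0.32,0,0,-0.0005,0,0,0],
    [0.32,0,0,0,0,0,0],
    [0.32,0,0,-0.01,0,0,0],
    [0.32,0,0,-0.04,0,0,0],
    [0.32,0,0,-0.04,0,0,0],
    [0.32,0,0,-0.04,0,0,0],
    [0.6,-0.0144,0.0356,0,0,0,0],
    [0.6,-0.0144,0.0356,0,0,0,0],
    [0.6,-0.0144,0.0356,0,0,0,0],
    [0.6,-0.0144,0.0356,0,0,0,0],
    [0.6,-0.0144,0.0356,0,0,0,0],
    [0.6,-0.0144,0.0356,0,0,0,0],
    [0.6,-0.0144,0.0356,0,0,0,0],
    [0.6,-0.0144,0.0356,0,0,0,0],
    [0.6,-0.0144,0.0356,0,0,0,0],
    [0.6,-0.0144,0.0356,0,0,0,0],
    [0.6,-0.0144,0.0356,0,0,0,0],
    [0.6,-0.0144,0.0356,0,0,0,0],
    [0.6,-0.0144,0.0356,0,0,0,0],
    [0.6,-0.0144,0.0356,0,0,0,0.04]
  ]
}}

```text
time_s: 47.93
tcp_pos: [0.6427, 0.1596, 0.1612]
eef_rot: [180.0, 0.0, -180.0]
contact_force: [0.6, -1.1, 0.5]
gripper_width: 0.0527
gripper_force: 0.0
```

```bash
python3 go.py .6422 .1573 .095 0
python3 - <<'E'
from h import *
o=np.array([.4533,-.3835]);a=np.radians(3.5);R=np.array([[np.cos(a),np.sin(a)],[-np.sin(a),np.cos(a)]])
s=capture("side");c=capture("top")
for C in(s,c):
    P=cloud(C);P[:,:2]=(P[:,:2]-o)@R.T
    for yc in(.03,-.03):
        for x0,x1 in((-.07,-.035),(.01,.03),(.04,.07)):
            r=sel(P,x0,x1,yc-.028,yc+.028,.0075,.03);print(yc,x0,len(r),(r.min(0)*1000).round(1) if len(r) else 0,(r.max(0)*1000).round(1)if len(r) else 0)
for C in(s,c):
    k=sel(cloud(C),.62,.67,.13,.19,.098,.11);print("knob",len(k),k.mean(0).round(4) if len(k) else 0)
E
```

```text
tcp [0.6427 0.1596 0.1612] yaw -180.0 width 0.0527 F [ 0.6 -1.1  0.5] t 47.9333
turn rv [0.0001 0.0002 0.0003] shift after turn [ 0.0005 -0.0023  0.0662] before turn [ 0.0006 -0.0023  0.0662]
0.03 -0.07 0 0 0
0.03 0.01 0 0 0
0.03 0.04 0 0 0
-0.03 -0.07 0 0 0
-0.03 0.01 0 0 0
-0.03 0.04 0 0 0
0.03 -0.07 107 [-68.6   3.2   7.6] [-35.6  55.8  16.8]
0.03 0.01 56 [10.1  4.2  7.5] [29.9 50.6 22.5]
0.03 0.04 66 [40.9  2.2  7.5] [69.9 51.8 17.1]
-0.03 -0.07 104 [-69.7 -56.6   7.5] [-35.3  -2.5  15.3]
-0.03 0.01 55 [ 10.5 -51.7   7.7] [29.3 -7.7 19.2]
-0.03 0.04 58 [ 40.4 -56.7   7.5] [69.1 -6.4 15.6]
knob 0 0
knob 20 [0.6403 0.1579 0.1045]
```

Knob is where expected; grip it.

Call:
{"fn": "apply_moves", "kwargs": {
  "targets": [
    [0.6,0.0005,-0.002,0.035,0,0,0],
    [0.6,0,0,0.02,0,0,0],
    [0.6,0,0,0.011,0,0,0],
    [0.6,0,0,0,0,0,0],
    [0.6,0,0,0,0,0,0],
    [0,0,0,0,0,0,0],
    [0,0,0,0,0,0,0],
    [0,0,0,0,0,0,0],
    [0,0,0,0,0,0,0],
    [0,0,0,0,0,0,0],
    [0,0,0,0,0,0,0]
  ],
  "newtons": 15
}}

```text
time_s: 48.95
tcp_pos: [0.6422, 0.1558, 0.0951]
eef_rot: [180.0, 0.0, 180.0]
contact_force: [0.8, -0.8, 1.8]
gripper_width: 0.0185
gripper_force: 15.4
```

```bash
sed -i 's/round(-x,4),round(y,4)/float(round(-x,4)),float(round(y,4))/' circ.py; python3 circ.py 3 -357 20
```

```text
[[0, 0.0012, -0.0112, 0, 0, 0, 0], [0, 0.0046, -0.0103, 0, 0, 0, 0], [0, 0.0075, -0.0084, 0, 0, 0, 0], [0, 0.0098, -0.0056, 0, 0, 0, 0], [0, 0.011, -0.0023, 0, 0, 0, 0], [0, 0.0112, 0.0012, 0, 0, 0, 0], [0, 0.0103, 0.0046, 0, 0, 0, 0], [0, 0.0084, 0.0075, 0, 0, 0, 0], [0, 0.0056, 0.0098, 0, 0, 0, 0], [0, 0.0023, 0.011, 0, 0, 0, 0], [0, -0.0012, 0.0112, 0, 0, 0, 0], [0, -0.0046, 0.0103, 0, 0, 0, 0], [0, -0.0075, 0.0084, 0, 0, 0, 0], [0, -0.0098, 0.0056, 0, 0, 0, 0], [0, -0.011, 0.0023, 0, 0, 0, 0], [0, -0.0112, -0.0012, 0, 0, 0, 0], [0, -0.0103, -0.0046, 0, 0, 0, 0], [0, -0.0084, -0.0075, 0, 0, 0, 0], [0, -0.0056, -0.0098, 0, 0, 0, 0], [0, -0.0023, -0.011, 0, 0, 0, 0]]
```

Call:
{"fn": "apply_moves", "kwargs": {
  "targets": [
    [0,0.0012,-0.01,0,0,0,0],
    [0,0.0046,-0.0103,0,0,0,0],
    [0,0.0075,-0.0084,0,0,0,0],
    [0,0.0098,-0.0056,0,0,0,0],
    [0,0.011,-0.0023,0,0,0,0],
    [0,0.0112,0.0012,0,0,0,0],
    [0,0.0103,0.0046,0,0,0,0],
    [0,0.0084,0.0075,0,0,0,0],
    [0,0.0056,0.0098,0,0,0,0],
    [0,0.0023,0.011,0,0,0,0]
  ]
}}

```text
time_s: 49.78
tcp_pos: [0.57, 0.1531, 0.0951]
eef_rot: [-180.0, 0.1, 180.0]
contact_force: [9.4, -2.5, -3.3]
gripper_width: 0.0184
gripper_force: 15.0
```

Call:
{"fn": "apply_moves", "kwargs": {
  "targets": [
    [0,-0.0012,0.0112,0,0,0,0],
    [0,-0.0046,0.0103,0,0,0,0],
    [0,-0.0075,0.0084,0,0,0,0],
    [0,-0.0098,0.0056,0,0,0,0],
    [0,-0.011,0.0023,0,0,0,0],
    [0,-0.0112,-0.0012,0,0,0,0],
    [0,-0.0103,-0.0046,0,0,0,0],
    [0,-0.0084,-0.0075,0,0,0,0],
    [0,-0.0056,-0.0098,0,0,0,0],
    [0,-0.0023,-0.011,0,0,0,0]
  ]
}}

```text
time_s: 50.62
tcp_pos: [0.6423, 0.157, 0.0949]
eef_rot: [-180.0, -0.0, 180.0]
contact_force: [-4.1, 1.5, 7.5]
gripper_width: 0.0182
gripper_force: 15.0
```

Good: one turn done, forces low. Second turn.

Call:
{"fn": "apply_moves", "kwargs": {
  "targets": [
    [0,0.0012,-0.0112,0,0,0,0],
    [0,0.0046,-0.0103,0,0,0,0],
    [0,0.0075,-0.0084,0,0,0,0],
    [0,0.0098,-0.0056,0,0,0,0],
    [0,0.011,-0.0023,0,0,0,0],
    [0,0.0112,0.0012,0,0,0,0],
    [0,0.0103,0.0046,0,0,0,0],
    [0,0.0084,0.0075,0,0,0,0],
    [0,0.0056,0.0098,0,0,0,0],
    [0,0.0023,0.011,0,0,0,0],
    [0,-0.0012,0.0112,0,0,0,0],
    [0,-0.0046,0.0103,0,0,0,0],
    [0,-0.0075,0.0084,0,0,0,0],
    [0,-0.0098,0.0056,0,0,0,0],
    [0,-0.011,0.0023,0,0,0,0],
    [0,-0.0112,-0.0012,0,0,0,0],
    [0,-0.0103,-0.0046,0,0,0,0],
    [0,-0.0084,-0.0075,0,0,0,0],
    [0,-0.0056,-0.0098,0,0,0,0],
    [0,-0.0023,-0.011,0,0,0,0]
  ]
}}

```text
time_s: 52.28
tcp_pos: [0.6421, 0.1582, 0.0949]
eef_rot: [-180.0, -0.0, -180.0]
contact_force: [-3.1, 1.8, 9.0]
gripper_width: 0.0182
gripper_force: 15.0
```

Run:
```python
from h import *
c=capture("top");P=cloud(c)
b=sel(P,.44,.60,.17,.46,.050,.057);print("bar",len(b),rect(b))
```

```text
bar 621 (array([481.7, 264.3]), array([186.9,  74.3]), 88.3)
```

Call:
{"fn": "apply_moves", "kwargs": {
  "targets": [
    [0,0.0012,-0.0112,0,0,0,0],
    [0,0.0046,-0.0103,0,0,0,0],
    [0,0.0075,-0.0084,0,0,0,0],
    [0,0.0098,-0.0056,0,0,0,0],
    [0,0.011,-0.0023,0,0,0,0],
    [0,0.0112,0.0012,0,0,0,0],
    [0,0.0103,0.0046,0,0,0,0],
    [0,0.0084,0.0075,0,0,0,0],
    [0,0.0056,0.0098,0,0,0,0],
    [0,0.0023,0.011,0,0,0,0],
    [0,-0.0012,0.0112,0,0,0,0],
    [0,-0.0046,0.0103,0,0,0,0],
    [0,-0.0075,0.0084,0,0,0,0],
    [0,-0.0098,0.0056,0,0,0,0],
    [0,-0.011,0.0023,0,0,0,0],
    [0,-0.0112,-0.0012,0,0,0,0],
    [0,-0.0103,-0.0046,0,0,0,0],
    [0,-0.0084,-0.0075,0,0,0,0],
    [0,-0.0056,-0.0098,0,0,0,0]
  ]
}}

```text
time_s: 53.92
tcp_pos: [0.6395, 0.169, 0.0948]
eef_rot: [-179.9, -0.1, -180.0]
contact_force: [-4.6, 0.4, 11.7]
gripper_width: 0.0182
gripper_force: 15.0
```

Call:
{"fn": "apply_moves", "kwargs": {
  "targets": [
    [0,-0.001,-0.005,0,0,0,0],
    [0,0,-0.003,0,0,0,0],
    [0,0,0,0,0,0,0]
  ]
}}

```text
time_s: 54.17
tcp_pos: [0.6416, 0.1607, 0.095]
eef_rot: [180.0, 0.1, 180.0]
contact_force: [4.6, -1.3, 5.4]
gripper_width: 0.0183
gripper_force: 15.0
```

Call:
{"fn": "apply_moves", "kwargs": {
  "targets": [
    [0,0,-0.002,0,0,0,0],
    [0,0,0,0,0,0,0]
  ]
}}

```text
time_s: 54.33
tcp_pos: [0.6418, 0.1593, 0.095]
eef_rot: [180.0, 0.1, -180.0]
contact_force: [5.2, 1.4, 5.2]
gripper_width: 0.0186
gripper_force: 15.0
```

Call:
{"fn": "apply_moves", "kwargs": {
  "targets": [
    [0,0,-0.0015,0,0,0,0],
    [0,0,0,0,0,0,0]
  ]
}}

```text
time_s: 54.5
tcp_pos: [0.6419, 0.158, 0.095]
eef_rot: [180.0, 0.1, -180.0]
contact_force: [6.3, 1.0, 4.8]
gripper_width: 0.0183
gripper_force: 15.0
```

Call:
{"fn": "apply_moves", "kwargs": {
  "targets": [
    [0,0,-0.001,0,0,0,0],
    [0,0,0,0,0,0,0]
  ]
}}

```text
time_s: 54.67
tcp_pos: [0.642, 0.1572, 0.095]
eef_rot: [180.0, 0.1, -180.0]
contact_force: [5.1, 1.1, 4.2]
gripper_width: 0.0184
gripper_force: 15.0
```

Call:
{"fn": "apply_moves", "kwargs": {
  "targets": [
    [0,0,-0.0015,0,0,0,0],
    [0,0,0,0,0,0,0]
  ]
}}

```text
time_s: 54.83
tcp_pos: [0.642, 0.1569, 0.095]
eef_rot: [179.9, 0.2, -180.0]
contact_force: [4.8, 6.1, 4.6]
gripper_width: 0.0185
gripper_force: 15.0
```

Call:
{"fn": "apply_moves", "kwargs": {
  "targets": [
    [0,0,-0.0015,0,0,0,0],
    [0,0,0,0,0,0,0]
  ]
}}

```text
time_s: 55.0
tcp_pos: [0.642, 0.1567, 0.095]
eef_rot: [179.8, 0.2, -180.0]
contact_force: [2.6, 11.3, 4.2]
gripper_width: 0.0184
gripper_force: 15.0
```

Call:
{"fn": "apply_moves", "kwargs": {
  "targets": [
    [0,0,0.0005,0,0,0,0],
    [0.5,0,0,0,0,0,0],
    [0.5,0,0,0,0,0,0],
    [0.5,0,0,0,0,0,0],
    [0.5,0,0,-0.03,0,0,0],
    [0.5,0,0,-0.04,0,0,0],
    [0.5,0,0,-0.04,0,0,0],
    [0.5,0,-0.04,0,0,0,0],
    [0.5,0,-0.04,0,0,0,0],
    [0.5,0,-0.04,0,0,0,0],
    [0.5,0,-0.04,0,0,0,0],
    [0.5,0,-0.04,0,0,0,0],
    [0.5,0,-0.04,0,0,0,0],
    [0.5,0,-0.04,0,0,0,0],
    [0.5,0,-0.04,0,0,0,0],
    [0.5,0,0,0,0,0,0],
    [0.5,0,0,0,0,0,0]
  ]
}}

```text
time_s: 56.42
tcp_pos: [0.639, -0.1695, 0.203]
eef_rot: [180.0, -0.2, 179.7]
contact_force: [-0.1, 0.4, 0.3]
gripper_width: 0.0436
gripper_force: 0.0
```

Run:
```python
from h import *
c=capture("top");P=cloud(c)
b=sel(P,.42,.60,.17,.46,.050,.057);print("bar",len(b),rect(b))
k=sel(P,.55,.67,.1,.21,.098,.11);print("knob",len(k),k.mean(0).round(4))
cv2.imwrite("pics/fin.png",cv2.resize(c["frame"][90:290,60:500,::-1],(792,360),interpolation=cv2.INTER_CUBIC))
```

```text
bar 928 (array([507.6, 322.7]), array([163.4, 255.6]), 1.9)
knob 0 [nan nan nan]<stdin>:4: RuntimeWarning: Mean of empty slice.
  ret = um.true_divide(
```

View pics/fin.png

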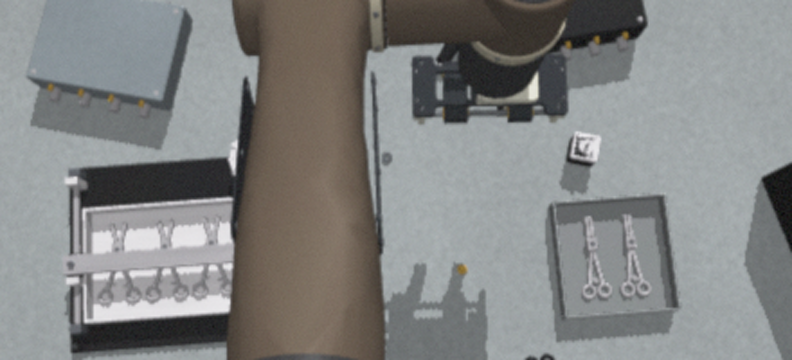

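Run:
```python
from h import *
o=np.array([.458,.3065]);a=np.radians(3.2);R=np.array([[np.cos(a),np.sin(a)],[-np.sin(a),np.cos(a)]])
P=cloud(capture("side"));Q=P.copy();Q[:,:2]=(P[:,:2]-o)@R.T
b=sel(Q,-.04,.06,-.11,.1,.0515,.057);print("bar x mm",(np.percentile(b[:,0],[1,50,99])*1000).round(1))
k=sel(P,.55,.68,.1,.21,.1,.11);print("knob",len(k),k[:,:2].mean(0).round(4) if len(k) else 0)
from plant import close_job
print(close_job())
```

```text
bar x mm [-14.4   0.3  14.9]
knob 48 [0.6426 0.1595]
the job is handed in; nothing more can be done
None
```

I handed the job in at about 56 s of the 210 s. The bar was first wound back to its rear stops, then the three open forceps went flat in the rack tray and the two shut ones in the grey storage tray. The bar is now wound forward to its front stops. One open forceps got knocked out of place in the tray, and I set it straight before finishing.

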